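# Lay out finished workpieces for inspection

### The job

Lay the finished workpieces out for inspection: set the drilled plate, the flanged bush and the hexagonal block gently down, flat and upright, each centred in the outline of its own shape, with the plate and the hexagon turned to agree with their outlines. Then, last of all, lay the tube on the ribbed rest, centred along its length and bedded in a groove between two ribs so that it does not roll. Leave the yellow tin and the try square where they are.

Things in the scene. Friction and masses are not known exactly. Their poses are not given: they have to be found in the camera images.
- tube: Loose bright aluminium tube, outside diameter 32 mm, 100 mm long, with dark ends, about 0.25 kg, lying on the bench; it can roll. Origin: its middle, on its axis (16 mm above what it lies on); x runs along the tube, y and z turn with it as it rolls.
- plate: Loose blue steel plate, 80 x 46 x 16 mm (x, y, z), lying flat, with two drilled holes through it (16 mm at x = -22 mm, 10 mm at x = +22 mm), about 0.3 kg. Origin: centre of its underside; x along its long side, z up. Either way round will do.
- bush: Loose copper-coloured flanged bush standing on its flange: flange 52 mm in diameter and 8 mm high, neck above it 32 mm in diameter up to 42 mm overall height, bore 20 mm, about 0.22 kg. Origin: centre of its underside; z up.
- hexblock: Loose solid brass hexagonal block standing upright, 36 mm across flats, 36 mm high, dark centre mark on top, about 0.3 kg. Origin: centre of its underside; z up; x points squarely out of one of its flats (so flats face 0, 60, 120 ... degrees from x).
- plate_pad: Fixed black rubber pad 100 x 80 mm (along its x and y), 5 mm thick, with a white-line rectangle (92 x 58 mm outside, 84 x 50 mm inside) around its centre. Origin: centre of its underside, on the bench; z up, x along the pad's long side. The plate's place, its long side along x.
- round_pad: Fixed black rubber pad 100 x 80 mm (along its x and y), 5 mm thick, with a white-line circle (64 mm outside, 56 mm inside) around its centre. Origin: centre of its underside, on the bench; z up, x along the pad's long side. The bush's place.
- hex_pad: Fixed black rubber pad 100 x 80 mm (along its x and y), 5 mm thick, with a white-line hexagon (48 mm across flats outside, 40 mm inside) around its centre. Origin: centre of its underside, on the bench; z up, x along the pad's long side. The hexagonal block's place; flats of the drawn hexagon face 0, 60, 120 ... degrees from x.
- rib_rest: Fixed ribbed rest for the tube: green base 110 x 80 x 8 mm with four orange half-round ribs, 8 mm wide, along its x at y = -30, -10, +10 and +30 mm; rib tops are 13 mm above the bench. A tube lying in a groove (at y = -20, 0 or +20 mm; any of them will do) has its axis 26 mm above the bench. Origin: centre of its underside, on the bench; x along the ribs, z up.
- tin: Bystander: loose round yellow tin with a steel lid, 58 mm in diameter, 37 mm high. Origin: centre of its underside. To be left alone.
- square: Bystander: loose steel try square lying flat: dark stock 90 x 18 x 16 mm along x at y = -30 mm, bright blade 22 mm wide from the stock to y = +41 mm at x = -34 mm. Origin: on the bench, in the middle of its 90 x 80 mm outline. To be left alone.
Mind the look-alikes: they are no part of the job. Leave any green look-alike of the plate_pad alone.

How it is judged:
On the way, in this order (a step that is already met when the one before it is completed fails the run):
1. plate, bush and hexagonal block stand in their outlines while the tube is not yet on the rest (horizontal distance between plate and plate_pad below 0.012 m and z of plate in the frame of plate_pad between 0.001 and 0.009 m and angle between each of plate, bush, hexblock's own z axis and vertical below 0.1 rad and angle between the x axis of plate and the x axis of plate_pad, either way round below 0.2 rad and horizontal distance between bush and round_pad below 0.012 m and z of bush in the frame of round_pad between 0.001 and 0.009 m and horizontal distance between hexblock and hex_pad below 0.012 m and z of hexblock in the frame of hex_pad between 0.001 and 0.009 m and (angle between the x axis of hexblock and the x axis of hex_pad, either way round below 0.2 rad or angle between the x axis of hexblock and the x axis of hex_pad, either way round between 0.847 and 1.247 rad) and horizontal distance between tube and rib_rest above 0.06 m), for 0.2 s.
2. the tube lies in a groove of the ribbed rest (x of tube in the frame of rib_rest between -0.015 and 0.015 m and y of tube in the frame of rib_rest between -0.026 and 0.026 m and z of tube in the frame of rib_rest between 0.022 and 0.0295 m and angle between the x axis of tube and the x axis of rib_rest, either way round below 0.12 rad), for 0.2 s.
At the end, for the whole second after the job is handed in: Plate, bush, hexagon flat on their own pads, within 12 mm of the outline centre, 0.1 rad of upright; plate and hexagon within 0.2 rad of the outline (any symmetric way round); tube in any groove of the rest, within 15 mm lengthwise and 0.12 rad; all released, at rest (all of step 2 and horizontal distance between plate and plate_pad below 0.012 m and z of plate in the frame of plate_pad between 0.001 and 0.009 m and angle between each of plate, bush, hexblock's own z axis and vertical below 0.1 rad and angle between the x axis of plate and the x axis of plate_pad, either way round below 0.2 rad and horizontal distance between bush and round_pad below 0.012 m and z of bush in the frame of round_pad between 0.001 and 0.009 m and horizontal distance between hexblock and hex_pad below 0.012 m and z of hexblock in the frame of hex_pad between 0.001 and 0.009 m and (angle between the x axis of hexblock and the x axis of hex_pad, either way round below 0.2 rad or angle between the x axis of hexblock and the x axis of hex_pad, either way round between 0.847 and 1.247 rad) and linear speed of each of plate, bush, hexblock, tube below 0.02 m/s and angular speed of each of plate, bush, hexblock, tube below 0.3 rad/s); the robot touches nothing.
It fails at once if the tin or the try square is moved by more than 25 mm (distance of any of tin, square from where it was at the start of the episode above 0.025 m).
It fails at once if a workpiece is dropped or slammed onto its place (over 45 N) (contact force between plate and plate_pad above 45 N or contact force between bush and round_pad above 45 N or contact force between hexblock and hex_pad above 45 N or contact force between tube and rib_rest above 45 N).
It also fails if it takes over 104 s, if anything falls off the work surface, if the arm or the gripper's body presses on something with over 40 N, if the wrist force passes 120 N, or if a joint passes its speed limit or range.

### The arm

A 7-joint arm with a two-finger parallel gripper is mounted at the origin on the work surface. World frame = base frame: x ahead of the robot, y to its left, z up, the work surface at z = 0. Lengths are in m, angles in rad, forces in N, time in s.
With the tool pointing down it reaches from about 0.425 to 0.875 m from the base axis. Payload 4.7 kg.
Tool frame: the origin (TCP) lies at the very end of the fingers, on their centre line; the grasp point (between the pads) lies 19 mm behind it; x points along the fingers, z is the direction in which the jaws open and shut, and the axes are right-handed (so a half turn about x gives the same grasp; the last joint's range is limited). The gripper opens to 87 mm and grips with 3 to 60 N. Pads are 19 mm wide; open, the fingers measure 117 mm over their backs; the gripper's body (75 mm by 190 mm) begins 51 mm behind the grasp point.
Start: joints at [-1.244, 0.321, -0.07, 1.45, 0.023, 1.371, -0.057], TCP at [0.2, 0.618, 0.223] pointing down, gripper open.
Joint ranges: [-2.86, 2.86], [-0.3, 2.09], [-1.38, 1.24], [0.06, 2.45], [-1.56, 4.7], [0.09, 2.05], [-2.69, 2.69]. Speed limits (rad/s): [2.57, 2.57, 3.14, 3.14, 3.14, 3.14, 3.14].

### API

Orientations are given as a rotation vector (axis times angle).
In Python, from bench import telemetry, viewer, workorder gives the robot as it stands.
- The arm moves only by the shell command python3 -m creep 'ROWS' [FORCE]. ROWS is JSON, a list of rows, each an object of numbers: "fingers": the opening, from 0 (shut) to 1 (fully open); "x", "y", "z": the shift along the tool's x, y, z in units of 40 mm (1.0 is 40 mm); "twist": the turn about the tool's x in units of 5 degrees (1.0 is 5 degrees). In form: [{"fingers": .., "x": .., "y": .., "z": .., "twist": ..}, ...]. A call has 1 to 20 rows; each row is the pose to reach, as a shift and turn from the pose commanded when the call began, along the tool's axes at that moment; what a row does not reach only later rows make up. A row lasts 1/12 s, in which the tool goes at most 41.7 mm and 7.16 degrees, less where a joint would pass 70% of its speed; a pose out of reach is approached as far as the arm can. A call with a gripper value outside its range is refused whole. The fingers move at their own pace and stop on an object; FORCE is the grip in N (left out, the last holds). Time passes only in rows, so rows that repeat a pose let the fingers close. It gives the time, the measured TCP pose, the force and the opening at its end, in the units of the state.
- telemetry.get_state(): the state, without advancing time (a new reading comes with each control period).
- viewer.get_image(name): name is "side" or "top"; returns a dict with "pixels" (480x640x3 uint8, red, green, blue), "z_map" (480x640 float32, m along the optical axis (not along the pixel's ray), 0 where there is no reading), "K" (3x3 intrinsics, pixels), "xyz" and "attitude" of the camera in the world. Camera axes: x right, y up, looking along -z (the intrinsics and any distortion apply to the point x, -y, -z); pixel columns grow to the right and rows downward; lengths in m; the calibration is good to about 2 mm. A picture is of the moment at which its call begins.
- workorder.close_job(): hands the job in, once; it reports no verdict.
The state is a dict: "time": time; "joint_positions": joint angles; "qd": joint speeds; "joint_torque": joint torques, N m; "position": TCP position; "tool_rot": TCP orientation; "ft_force": force on the tool from outside, world axes, zero at the start; "torque": the same for the moment, N m; "grip_width": opening from 0.0 (shut) to 1.0 (fully open).
Only numpy, scipy, OpenCV 4.12 (cv2) and the standard library are available. Lean on these libraries where they do the work, as an engineer would, in place of code of your own. Each camera call takes 0.05 s, during which the arm holds its last target.

## Working session

There is one attempt and no reset: what is moved stays moved. The work goes in short steps, Python scripts to look and compute and a shell command to move; the robot and the scene stay as the last step left them, time stands still between calls to the robot, and variables do not carry over. Pictures are saved under pics/ and viewed, and the job is handed in when it is done.

```bash
ls; mkdir -p pics; python3 - <<'E'
from bench import telemetry, viewer
import cv2,json
s=telemetry.get_state();print(s)
for n in("side","top"):
    i=viewer.get_image(n);cv2.imwrite(f"pics/{n}0.png",i["pixels"][:,:,::-1]);print(n,i["K"],i["xyz"],i["attitude"])
    import numpy as np;np.savez(f"{n}0.npz",**i)
E
```

```text
pics
{'time': 0.0, 'joint_positions': array([-1.24389924,  0.32186012, -0.07009177,  1.45165622,  0.02265592,
        1.37079747, -0.05691337]), 'qd': array([ 0.00025153, -0.00080904,  0.00026638,  0.00206595, -0.00111047,
       -0.00062134, -0.00048298]), 'joint_torque': array([-1.10309054e-03, -4.91293752e+01, -4.04074648e-01, -3.12528706e+01,
       -6.37110136e-02,  4.33849054e-02,  1.86308657e-04]), 'position': array([0.19991319, 0.61791989, 0.22144691]), 'tool_rot': array([-0.97703649,  1.34259142,  0.97495372]), 'ft_force': array([-0.56821347, -0.4203115 , -0.67863983]), 'torque': array([ 0.0226455 ,  0.00612588, -0.02074391]), 'grip_width': 0.9982302240553028}
side [[490.14513575   0.         320.57272506]
 [  0.         490.14513575 236.79731347]
 [  0.           0.           1.        ]] [ 0.04656693 -0.74226042  0.74430514] [ 0.90631254 -0.21440894 -0.44812354]
top [[441.08039549   0.         321.03136934]
 [  0.         441.08039549 235.5508286 ]
 [  0.           0.           1.        ]] [0.40768427 0.08572697 1.11616811] [ 0.07602867 -0.03448446 -1.58762707]
```

View pics/top0.png

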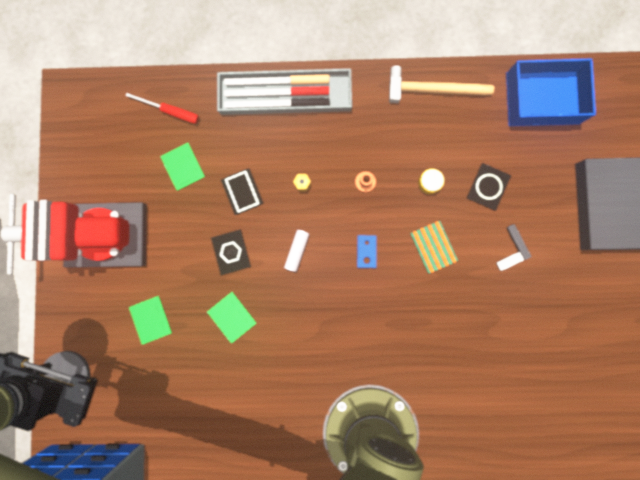

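View pics/side0.png

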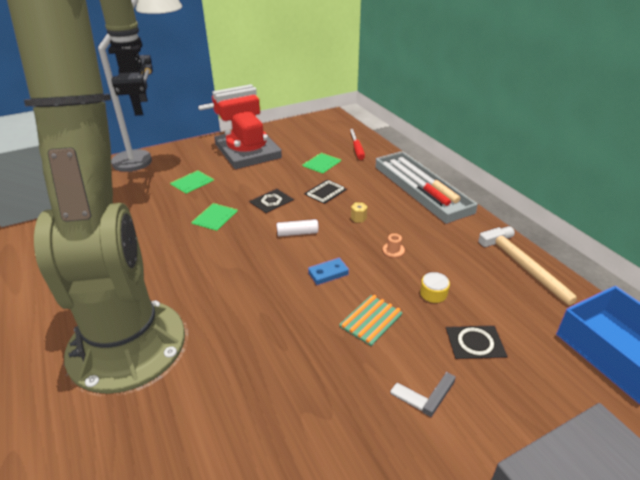

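The top view shows every item. Black pads: rectangle (242,191), hexagon (231,252), circle (489,187). Rest (434,247), hexblock (302,182), bush (366,181), tin (432,181), tube (297,250), plate (367,252), square (515,248). The green rectangles at (183,166), (150,320) and (232,317) are blank look-alikes. I'll enlarge to confirm.

```bash
cat > h.py <<'E'
import numpy as np,cv2
from scipy.spatial.transform import Rotation as R
def w(im,u,v,z):
    K=im["K"];d=np.array([(u-K[0,2])/K[0,0],-(v-K[1,2])/K[1,1],-1.]);d=R.from_rotvec(im["attitude"]).apply(d)
    c=np.array(im["xyz"]);return c+d*(z-c[2])/d[2]
def crop(im,x0,y0,x1,y1,k,fn):
    a=cv2.resize(im["pixels"][y0:y1,x0:x1,::-1],None,fx=k,fy=k,interpolation=cv2.INTER_CUBIC);cv2.imwrite(fn,a)
E
python3 - <<'E'
from h import *
im=np.load("top0.npz")
crop(im,200,160,330,280,6,"pics/c1.png")
crop(im,335,160,535,280,4,"pics/c2.png")
E
```

```text
(no output)
```

View pics/c1.png

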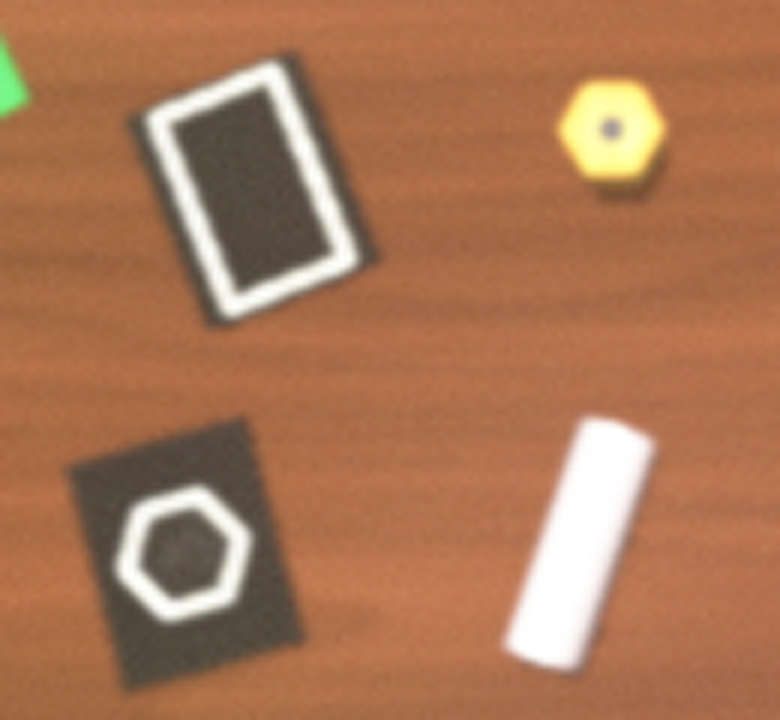

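View pics/c2.png

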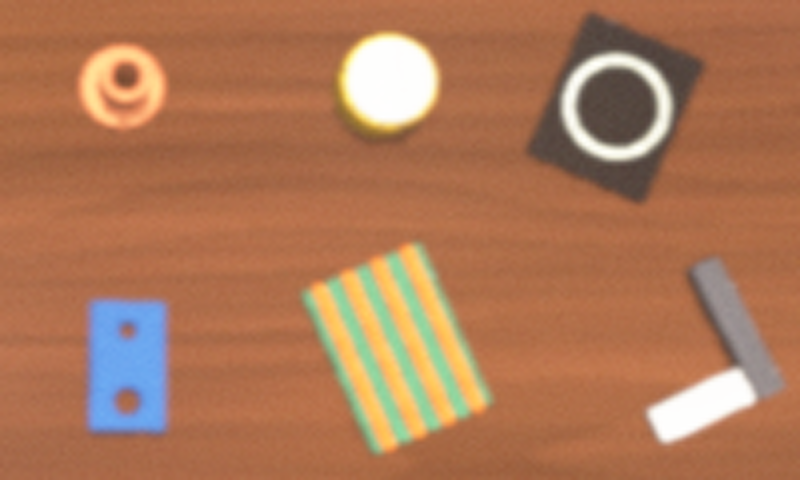

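```bash
cat > m.py <<'E'
from h import *
im=np.load("top0.npz")
def P(pts,z,x0,y0,k): return np.array([w(im,x0+(a+.5)/k-.5,y0+(b+.5)/k-.5,z)[:2] for a,b in pts])
def rect(n,pts,z,*c):
    q=P(pts,z,*c);e=[q[1]-q[0],q[2]-q[1],q[2]-q[3],q[3]-q[0]]
    A=(e[0]+e[2])/2;B=(e[1]+e[3])/2
    if np.hypot(*A)>np.hypot(*B):A,B=B,A
    print(n,q.mean(0).round(4),"len",np.hypot(*B).round(4),np.hypot(*A).round(4),"long ang",np.degrees(np.arctan2(B[1],B[0])).round(1)%180,"short ang",np.degrees(np.arctan2(A[1],A[0])).round(1)%180)
c1=(200,160,6);c2=(335,160,4)
rect("plate_pad",[(130,120),(295,55),(378,258),(215,325)],.005,*c1)
rect("pp_line",[(145,115),(283,60),(360,262),(224,320)],.005,*c1)
rect("hex_pad",[(68,468),(247,420),(303,640),(127,690)],.005,*c1)
rect("tube",[(583,418),(655,440),(578,670),(505,648)],.016,*c1)
rect("plate",[(90,300),(167,300),(167,432),(90,432)],.016,*c2)
rect("round_pad",[(592,12),(703,65),(642,203),(528,150)],.005,*c2)
rect("rest",[(303,292),(420,243),(492,403),(376,454)],.01,*c2)
h=P([(560,130),(587,82),(638,82),(667,130),(638,180),(588,180)],.036,*c1)
print("hex",h.mean(0),P([(611,129)],.036,*c1),[np.degrees(np.arctan2(*(x-h.mean(0))[::-1])).round(1) for x in h])
h=P([(115,558),(136,497),(205,487),(252,544),(233,606),(167,621)],.005,*c1)
print("hexline",h.mean(0),[np.degrees(np.arctan2(*(x-h.mean(0))[::-1])).round(1) for x in h])
print("bush",P([(125,77)],.042,*c2),P([(123.5,86)],.008,*c2))
print("circle",P([(617,107)],.005,*c2)," tin",P([(390,82)],.037,*c2))
from bench import telemetry
s=telemetry.get_state();print(R.from_rotvec(s["tool_rot"]).as_matrix().round(3))
E
python3 m.py
```

```text
plate_pad [0.6037 0.3147] len 0.0954 0.0753 long ang 21.900000000000006 short ang 110.9
pp_line [0.6038 0.3153] len 0.0943 0.0631 long ang 20.5 short ang 111.4
hex_pad [0.4487 0.3443] len 0.0968 0.0779 long ang 14.5 short ang 104.4
tube [0.4498 0.1765] len 0.101 0.0317 long ang 160.6 short ang 72.2
plate [0.4445 0.001 ] len 0.0821 0.0478 long ang 178.6 short ang 89.0
round_pad [ 0.6022 -0.3102] len 0.0969 0.0772 long ang 153.8 short ang 62.900000000000006
rest [ 0.453  -0.1671] len 0.1093 0.0791 long ang 22.30000000000001 short ang 112.2
hex [0.61950408 0.15919449] [[0.6202008  0.16000711]] [np.float64(88.1), np.float64(27.0), np.float64(-27.9), np.float64(-90.6), np.float64(-154.2), np.float64(152.5)]
hexline [0.44958935 0.34490058] [np.float64(93.8), np.float64(41.1), np.float64(-17.7), np.float64(-84.2), np.float64(-138.5), np.float64(165.4)]
bush [[0.62102278 0.00089655]] [[ 0.62202961 -0.00070339]]
circle [[ 0.60242318 -0.31071945]]  tin [[ 0.61531674 -0.16186705]]
[[-0.    -0.951  0.308]
 [-0.002  0.308  0.951]
 [-1.    -0.    -0.002]]
```

```bash
cat > seg.py <<'E'
from h import *
im=np.load("top0.npz");rgb=im["pixels"];hsv=cv2.cvtColor(rgb,cv2.COLOR_RGB2HSV)
g=rgb.max(2);white=(g>150)&(hsv[...,1]<60)
def obj(n,mask,box,z):
    x0,y0,x1,y1=box;m=np.zeros(g.shape,np.uint8);m[y0:y1,x0:x1]=mask[y0:y1,x0:x1]
    m=cv2.morphologyEx(m,cv2.MORPH_CLOSE,np.ones((3,3)))
    c=max(cv2.findContours(m,0,2)[0],key=cv2.contourArea)
    q=np.array([w(im,u,v,z)[:2] for u,v in c[:,0]])
    q=cv2.convexHull((q*1e3).astype(np.float32));r=cv2.minAreaRect(q)
    b=cv2.boxPoints(r);e=b[1]-b[0];f=b[2]-b[1]
    if np.hypot(*f)>np.hypot(*e):e=f
    M=cv2.moments(q)
    print(n,np.round(r[0],1),np.round(r[1],1),"long",np.degrees(np.arctan2(e[1],e[0])).round(1)%180,"centroid",round(M['m10']/M['m00'],1),round(M['m01']/M['m00'],1))
dark=(g<100)
obj("pp",dark|white,(215,160,272,222),.005)
obj("pp line",white,(215,160,272,222),.005)
obj("hp",dark|white,(205,225,255,280),.005)
hl=white
obj("hp line",white,(205,225,255,280),.005)
obj("rp",dark|white,(460,155,515,215),.005)
obj("rp line",white,(460,155,515,215),.005)
obj("plate",(hsv[...,0]>100)&(hsv[...,0]<130)&(hsv[...,1]>120),(345,225,390,280),.016)
obj("tube",white|((hsv[...,1]<60)&(g>110)),(275,220,320,280),.016)
obj("rest",((hsv[...,0]>40)&(hsv[...,0]<90))|((hsv[...,0]>10)&(g>190)),(400,215,465,280),.009)
obj("hex top",(hsv[...,0]>18)&(hsv[...,0]<35)&(g>190),(285,165,320,198),.036)
E
python3 seg.py
```

```text
pp [604.1 315.6] [98.4 74.2] long 21.5 centroid 603.8 315.8
pp line [603.8 316. ] [98.4 63.6] long 21.2 centroid 603.8 316.0
hp [449.  344.7] [95.9 74.5] long 14.6 centroid 448.9 344.7
hp line [449.2 345.2] [58.  51.8] long 44.5 centroid 449.0 345.3
rp [ 602.2 -309.3] [75.4 96.1] long 154.5 centroid 602.2 -309.2
rp line [ 603.5 -309.8] [67.6 66.2] long 88.7 centroid 603.0 -310.3
plate [444.7   2.9] [39.8 74.8] long 178.6 centroid 444.2 2.8
tube [449.8 176.6] [ 33.3 105. ] long 160.7 centroid 449.3 176.8
rest [ 452.9 -165.9] [116.9  79.1] long 22.2 centroid 453.0 -166.0
hex top [619.2 159.8] [42.2 37.6] long 88.7 centroid 619.6 159.9
```

```bash
cat > go.py <<'E'
import sys;from h import *
from bench import telemetry
s=telemetry.get_state();M=R.from_rotvec(s["tool_rot"]).as_matrix();p=s["position"]
x,y,z,a=map(float,sys.argv[1:5])
d=M.T@(np.array([x,y,z])-p)/.04
cur=np.degrees(np.arctan2(M[1,2],M[0,2]));t=(cur-a+90)%180-90
print("t",round(float(s["time"]),2),"pos",p.round(4),"jaw",cur.round(1),"F",s["ft_force"].round(1),"w",round(float(s["grip_width"]),3),"tilt",M[2].round(3))
print("x %.3f y %.3f z %.3f twist %.2f"%(*d,t/5), "rows", np.ceil(np.linalg.norm(d)*.04/.0417), "q7",s["joint_positions"][6].round(2))
E
python3 go.py 0.6195 0.1597 0.13 58.7
```

```text
t 0.1 pos [0.1999 0.618  0.2216] jaw 72.1 F [-1.1  0.3  0. ] w 1.002 tilt [-1.    -0.    -0.002]
x 2.304 y -13.506 z -7.669 twist 2.68 rows 16.0 q7 -0.06
```

```bash
python3 -m creep '[{"fingers":1,"x":2.3,"y":-13.5,"z":-7.67,"twist":2.68},{"fingers":1,"x":2.3,"y":-13.5,"z":-7.67,"twist":2.68},{"fingers":1,"x":2.3,"y":-13.5,"z":-7.67,"twist":2.68},{"fingers":1,"x":2.3,"y":-13.5,"z":-7.67,"twist":2.68},{"fingers":1,"x":2.3,"y":-13.5,"z":-7.67,"twist":2.68},{"fingers":1,"x":2.3,"y":-13.5,"z":-7.67,"twist":2.68},{"fingers":1,"x":2.3,"y":-13.5,"z":-7.67,"twist":2.68},{"fingers":1,"x":2.3,"y":-13.5,"z":-7.67,"twist":2.68},{"fingers":1,"x":2.3,"y":-13.5,"z":-7.67,"twist":2.68},{"fingers":1,"x":2.3,"y":-13.5,"z":-7.67,"twist":2.68},{"fingers":1,"x":2.3,"y":-13.5,"z":-7.67,"twist":2.68},{"fingers":1,"x":2.3,"y":-13.5,"z":-7.67,"twist":2.68},{"fingers":1,"x":2.3,"y":-13.5,"z":-7.67,"twist":2.68},{"fingers":1,"x":2.3,"y":-13.5,"z":-7.67,"twist":2.68},{"fingers":1,"x":2.3,"y":-13.5,"z":-7.67,"twist":2.68},{"fingers":1,"x":2.3,"y":-13.5,"z":-7.67,"twist":2.68},{"fingers":1,"x":2.3,"y":-13.5,"z":-7.67,"twist":2.68},{"fingers":1,"x":2.3,"y":-13.5,"z":-7.67,"twist":2.68},{"fingers":1,"x":2.3,"y":-13.5,"z":-7.67,"twist":2.68}]' 30; python3 go.py 0.6195 0.1597 0.012 58.7
```

```text
time: 1.68
position: [0.6184, 0.1626, 0.1304]
tool_rot: [-0.799, 1.419, 0.801]
ft_force: [-0.4, 0.7, -0.3]
grip_width: 1.001
t 1.68 pos [0.6184 0.1626 0.1304] jaw 58.8 F [-0.4  0.7 -0.3] w 1.001 tilt [-1.     0.001  0.001]
x 2.959 y -0.066 z -0.049 twist 0.03 rows 3.0 q7 0.82
```

```bash
python3 -m creep '[{"fingers":1,"x":0.9},{"fingers":1,"x":1.8},{"fingers":1,"x":2.3},{"fingers":1,"x":2.3},{"fingers":1,"x":2.3}]'; python3 go.py 0.6195 0.1597 0.012 58.7; python3 - <<'E'
from h import *;from bench import viewer
im=viewer.get_image("side");crop(im,280,120,440,240,5,"pics/s1.png")
E
```

```text
t 1.68 pos [0.6184 0.1626 0.1304] jaw 58.8 F [-0.4  0.7 -0.3] w 1.001 tilt [-1.     0.001  0.001]
x 2.959 y -0.066 z -0.049 twist 0.03 rows 3.0 q7 0.82$[0]: bad value
```

View pics/s1.png

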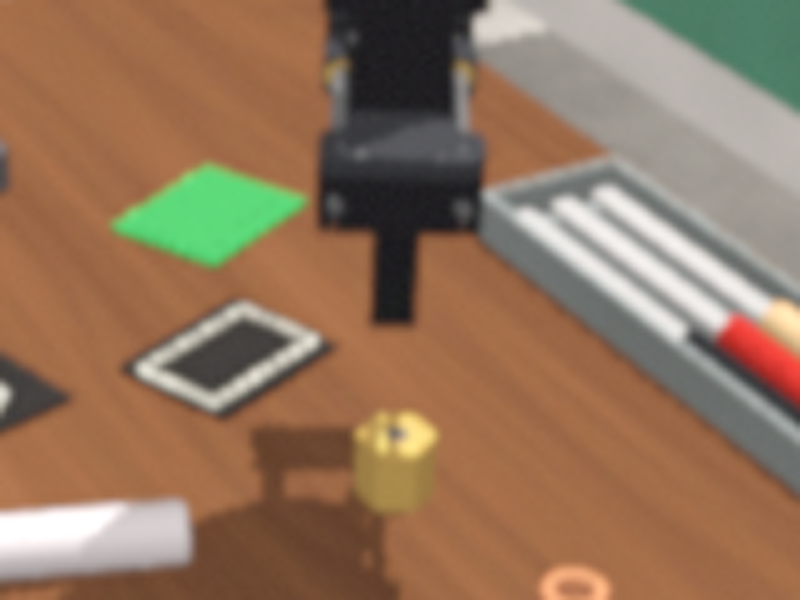

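The side crop shows the gripper (395,200) above the hexblock (395,460). The call was refused because every field has to be present.

```bash
python3 -m creep '[{"fingers":1,"x":0.9,"y":0,"z":0,"twist":0},{"fingers":1,"x":1.8,"y":0,"z":0,"twist":0},{"fingers":1,"x":2.2,"y":0,"z":0,"twist":0},{"fingers":1,"x":2.2,"y":0,"z":0,"twist":0},{"fingers":1,"x":2.2,"y":0,"z":0,"twist":0}]'; python3 go.py 0.6195 0.1597 0.012 58.7
```

```text
time: 2.15
position: [0.6183, 0.162, 0.0423]
tool_rot: [-0.799, 1.42, 0.801]
ft_force: [-0.9, 0.3, 0.3]
grip_width: 0.997
t 2.15 pos [0.6183 0.162  0.0423] jaw 58.8 F [-0.9  0.3  0.3] w 0.997 tilt [-1.     0.001 -0.001]
x 0.757 y -0.056 z -0.033 twist 0.02 rows 1.0 q7 0.84
```

```bash
python3 -m creep '[{"fingers":1,"x":0.4,"y":-0.05,"z":-0.03,"twist":0},{"fingers":1,"x":0.75,"y":-0.05,"z":-0.03,"twist":0},{"fingers":1,"x":0.75,"y":-0.05,"z":-0.03,"twist":0},{"fingers":0,"x":0.75,"y":-0.05,"z":-0.03,"twist":0},{"fingers":0,"x":0.75,"y":-0.05,"z":-0.03,"twist":0},{"fingers":0,"x":0.75,"y":-0.05,"z":-0.03,"twist":0},{"fingers":0,"x":0.75,"y":-0.05,"z":-0.03,"twist":0},{"fingers":0,"x":0.75,"y":-0.05,"z":-0.03,"twist":0},{"fingers":0,"x":0.75,"y":-0.05,"z":-0.03,"twist":0},{"fingers":0,"x":0.75,"y":-0.05,"z":-0.03,"twist":0},{"fingers":0,"x":0.75,"y":-0.05,"z":-0.03,"twist":0}]' 30; python3 go.py 0.449 0.345 0.12 74.5
```

```text
time: 3.07
position: [0.6206, 0.1584, 0.0127]
tool_rot: [-0.798, 1.419, 0.798]
ft_force: [0.2, 0.0, 0.4]
grip_width: 0.474
t 3.07 pos [0.6206 0.1584 0.0127] jaw 58.7 F [0.2 0.  0.4] w 0.474 tilt [-1. -0.  0.]
x -2.683 y 6.090 z 1.757 twist -3.16 rows 7.0 q7 0.85
```

```bash
python3 -m creep '[{"fingers":0,"x":0,"y":0,"z":0,"twist":0},{"fingers":0,"x":0,"y":0,"z":0,"twist":0},{"fingers":0,"x":0,"y":0,"z":0,"twist":0},{"fingers":0,"x":0,"y":0,"z":0,"twist":0}]'; python3 go.py 0.449 0.345 0.12 74.5
```

```text
time: 3.4
position: [0.6207, 0.1585, 0.0126]
tool_rot: [-0.798, 1.419, 0.798]
ft_force: [0.8, 0.6, -0.5]
grip_width: 0.411
t 3.4 pos [0.6207 0.1585 0.0126] jaw 58.7 F [ 0.8  0.6 -0.5] w 0.411 tilt [-1. -0.  0.]
x -2.685 y 6.090 z 1.754 twist -3.16 rows 7.0 q7 0.85
```

```bash
python3 -m creep '[{"fingers":0,"x":-0.5,"y":0,"z":0,"twist":0},{"fingers":0,"x":-1.3,"y":0,"z":0,"twist":0},{"fingers":0,"x":-2.0,"y":0.5,"z":0.15,"twist":-0.3},{"fingers":0,"x":-2.5,"y":1.4,"z":0.4,"twist":-0.8},{"fingers":0,"x":-2.68,"y":2.3,"z":0.66,"twist":-1.2},{"fingers":0,"x":-2.68,"y":3.2,"z":0.92,"twist":-1.7},{"fingers":0,"x":-2.68,"y":4.1,"z":1.18,"twist":-2.2},{"fingers":0,"x":-2.68,"y":5.0,"z":1.44,"twist":-2.6},{"fingers":0,"x":-2.68,"y":5.7,"z":1.65,"twist":-3.0},{"fingers":0,"x":-2.68,"y":6.09,"z":1.75,"twist":-3.16},{"fingers":0,"x":-2.68,"y":6.09,"z":1.75,"twist":-3.16},{"fingers":0,"x":-2.68,"y":6.09,"z":1.75,"twist":-3.16},{"fingers":0,"x":-2.68,"y":6.09,"z":1.75,"twist":-3.16},{"fingers":0,"x":-2.68,"y":6.09,"z":1.75,"twist":-3.16},{"fingers":0,"x":-2.68,"y":6.09,"z":1.75,"twist":-3.16}]'; python3 go.py 0.449 0.345 0.0176 74.5; python3 - <<'E'
from h import *;from bench import viewer
im=viewer.get_image("side");crop(im,200,120,360,240,5,"pics/s2.png")
E
```

```text
time: 4.65
position: [0.4501, 0.3431, 0.1196]
tool_rot: [-1.006, 1.327, 1.004]
ft_force: [-1.1, 0.2, -3.5]
grip_width: 0.408
t 4.65 pos [0.4501 0.3431 0.1196] jaw 74.3 F [-1.1  0.2 -3.5] w 0.408 tilt [-1.    -0.    -0.001]
x 2.550 y 0.041 z 0.040 twist -0.04 rows 3.0 q7 0.63
```

View pics/s2.png

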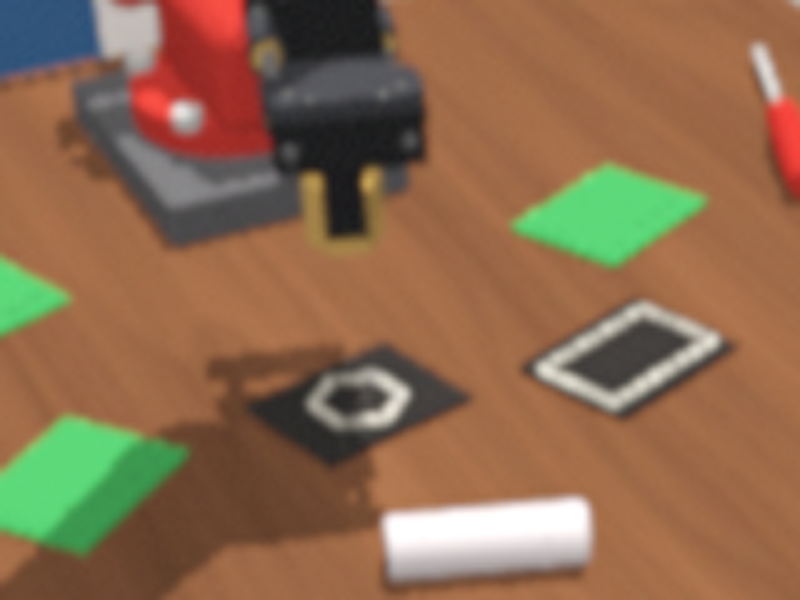

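The crop shows the block (345,205) held in the jaws above the hexagon outline (358,398). Lowering it now, slowly at the end.

```bash
python3 -m creep '[{"fingers":0,"x":0.8,"y":0.04,"z":0.04,"twist":0},{"fingers":0,"x":1.6,"y":0.04,"z":0.04,"twist":0},{"fingers":0,"x":2.1,"y":0.04,"z":0.04,"twist":0},{"fingers":0,"x":2.3,"y":0.04,"z":0.04,"twist":0},{"fingers":0,"x":2.38,"y":0.04,"z":0.04,"twist":0},{"fingers":0,"x":2.42,"y":0.04,"z":0.04,"twist":0},{"fingers":0,"x":2.45,"y":0.04,"z":0.04,"twist":0},{"fingers":0,"x":2.47,"y":0.04,"z":0.04,"twist":0},{"fingers":0,"x":2.49,"y":0.04,"z":0.04,"twist":0},{"fingers":0,"x":2.49,"y":0.04,"z":0.04,"twist":0}]'; python3 go.py 0.449 0.345 0.0176 74.5
```

```text
time: 5.53
position: [0.4482, 0.3472, 0.021]
tool_rot: [-1.007, 1.324, 1.007]
ft_force: [-0.1, -0.4, -4.2]
grip_width: 0.411
t 5.53 pos [0.4482 0.3472 0.021 ] jaw 74.5 F [-0.1 -0.4 -4.2] w 0.411 tilt [-1.    -0.001  0.001]
x 0.086 y -0.033 z -0.047 twist -0.00 rows 1.0 q7 0.64
```

```bash
python3 -m creep '[{"fingers":0,"x":0.02,"y":-0.03,"z":-0.04,"twist":0},{"fingers":0,"x":0.04,"y":-0.03,"z":-0.04,"twist":0},{"fingers":0,"x":0.05,"y":-0.03,"z":-0.04,"twist":0},{"fingers":0,"x":0.06,"y":-0.03,"z":-0.04,"twist":0},{"fingers":0,"x":0.07,"y":-0.03,"z":-0.04,"twist":0},{"fingers":0,"x":0.07,"y":-0.03,"z":-0.04,"twist":0}]'; python3 go.py 0.449 0.345 0.0176 74.5
```

```text
time: 6.03
position: [0.4484, 0.3448, 0.0176]
tool_rot: [-1.007, 1.325, 1.007]
ft_force: [-1.3, -0.5, -0.5]
grip_width: 0.411
t 6.03 pos [0.4484 0.3448 0.0176] jaw 74.5 F [-1.3 -0.5 -0.5] w 0.411 tilt [-1.  0. -0.]
x -0.000 y -0.012 z 0.008 twist -0.00 rows 1.0 q7 0.64
```

```bash
python3 -m creep '[{"fingers":0.6,"x":0,"y":0,"z":0,"twist":0},{"fingers":0.6,"x":0,"y":0,"z":0,"twist":0},{"fingers":0.7,"x":0,"y":0,"z":0,"twist":0},{"fingers":0.7,"x":0,"y":0,"z":0,"twist":0},{"fingers":0.9,"x":-0.3,"y":0,"z":0,"twist":0},{"fingers":0.9,"x":-1,"y":0,"z":0,"twist":0},{"fingers":0.9,"x":-2,"y":0,"z":0,"twist":0},{"fingers":0.9,"x":-2.5,"y":0,"z":0,"twist":0},{"fingers":0.9,"x":-2.5,"y":0,"z":0,"twist":0}]'; python3 go.py 0.4445 0.002 0.12 88.8; python3 - <<'E'
from h import *;from bench import viewer
im=viewer.get_image("side");crop(im,200,120,360,240,5,"pics/s3.png")
E
```

```text
time: 6.78
position: [0.4517, 0.3474, 0.1243]
tool_rot: [-1.005, 1.314, 1.006]
ft_force: [0.5, 0.7, 0.8]
grip_width: 0.888
t 6.78 pos [0.4517 0.3474 0.1243] jaw 74.5 F [0.5 0.7 0.8] w 0.888 tilt [-1.    -0.006  0.01 ]
x 0.040 y -2.139 z -8.369 twist -2.87 rows 9.0 q7 0.63
```

View pics/s3.png

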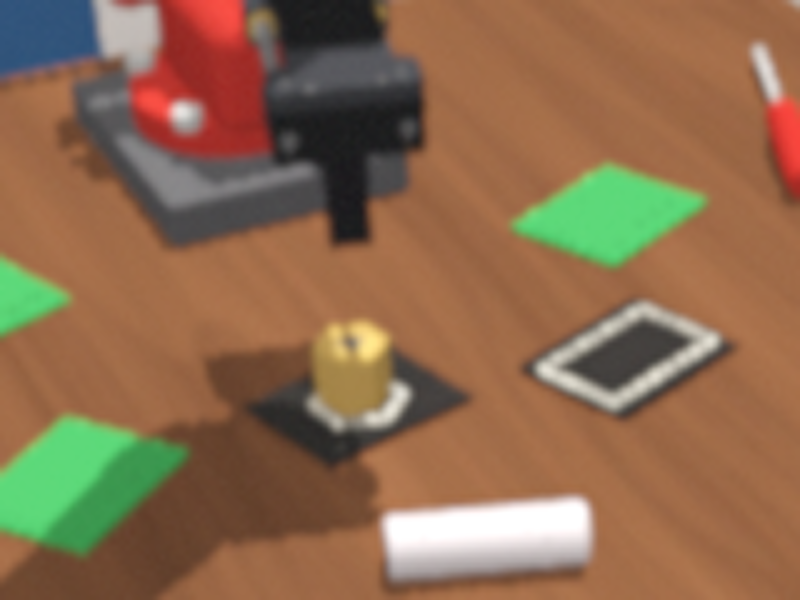

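The block stands upright inside the hexagon outline at (352,370). Next the plate.

```bash
python3 -m creep '[{"fingers":0.9,"x":0,"y":-0.24,"z":-0.93,"twist":-0.3},{"fingers":0.9,"x":0,"y":-0.48,"z":-1.86,"twist":-0.6},{"fingers":0.9,"x":0,"y":-0.71,"z":-2.8,"twist":-0.9},{"fingers":0.9,"x":0,"y":-0.95,"z":-3.7,"twist":-1.2},{"fingers":0.9,"x":0,"y":-1.19,"z":-4.65,"twist":-1.5},{"fingers":0.9,"x":0,"y":-1.42,"z":-5.6,"twist":-1.9},{"fingers":0.9,"x":0,"y":-1.66,"z":-6.5,"twist":-2.2},{"fingers":0.9,"x":0,"y":-1.9,"z":-7.4,"twist":-2.5},{"fingers":0.9,"x":0,"y":-2.1,"z":-8.2,"twist":-2.87},{"fingers":0.9,"x":0,"y":-2.14,"z":-8.37,"twist":-2.87},{"fingers":0.9,"x":0,"y":-2.14,"z":-8.37,"twist":-2.87},{"fingers":0.9,"x":1,"y":-2.14,"z":-8.37,"twist":-2.87},{"fingers":0.9,"x":1.7,"y":-2.14,"z":-8.37,"twist":-2.87},{"fingers":0.9,"x":1.7,"y":-2.14,"z":-8.37,"twist":-2.87},{"fingers":0.9,"x":1.7,"y":-2.14,"z":-8.37,"twist":-2.87},{"fingers":0.9,"x":1.7,"y":-2.14,"z":-8.37,"twist":-2.87}]'; python3 go.py 0.4445 0.002 0.005 88.8; python3 - <<'E'
from h import *;from bench import viewer
im=viewer.get_image("side");crop(im,250,180,410,300,5,"pics/s4.png")
im=viewer.get_image("top");np.savez("top1.npz",**im);crop(im,205,150,335,270,5,"pics/t4.png")
E
```

```text
time: 8.17
position: [0.4421, 0.0004, 0.0503]
tool_rot: [-1.196, 1.217, 1.195]
ft_force: [-0.1, -0.8, 0.6]
grip_width: 0.9
t 8.17 pos [4.421e-01 4.000e-04 5.030e-02] jaw 88.9 F [-0.1 -0.8  0.6] w 0.9 tilt [-1.    -0.001  0.   ]
x 1.134 y -0.058 z 0.042 twist 0.02 rows 2.0 q7 1.51
```

View pics/s4.png

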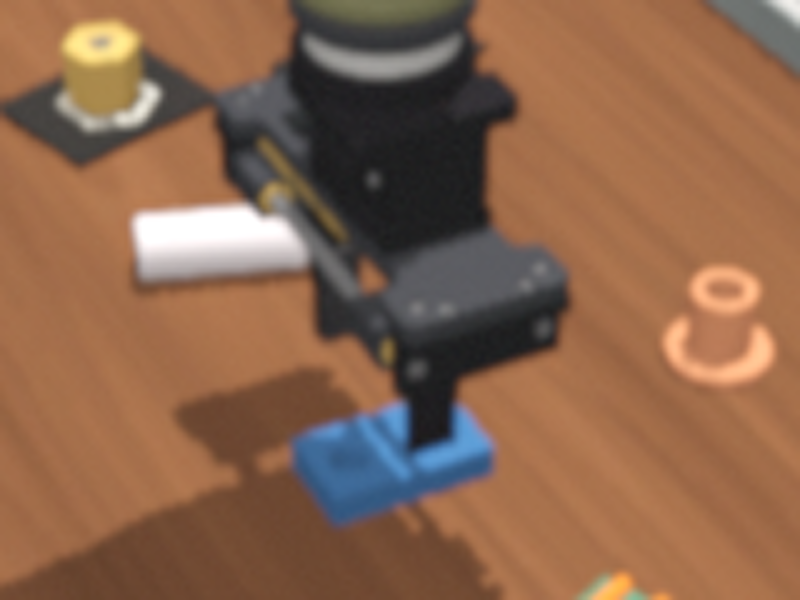

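View pics/t4.png

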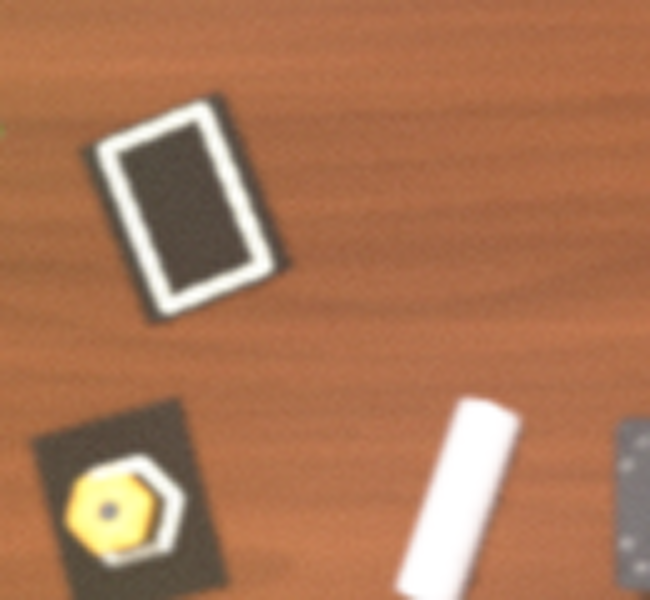

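Top crop: block mark at (110,511), with the outline centred near (128,512), so I need to account for parallax. Side crop: fingers over the plate.

```bash
python3 - <<'E'
from h import *
im=np.load("top1.npz")
print(w(im,205+110.5/5-.5,150+511.5/5-.5,.041), "target .449 .345")
h=[w(im,205+(a+.5)/5-.5,150+(b+.5)/5-.5,.041)[:2] for a,b in [(66,517),(86,474),(136,470),(158,507),(143,546),(92,551)]]
h=np.array(h);c=h.mean(0);print(c,[np.degrees(np.arctan2(*(x-c)[::-1])).round(0)%60 for x in h])
E
```

```text
[0.44790314 0.34576806 0.041     ] target .449 .345
[0.44796985 0.34404741] [np.float64(36.0), np.float64(36.0), np.float64(31.0), np.float64(34.0), np.float64(40.0), np.float64(31.0)]
```

```bash
python3 -m creep '[{"fingers":0.9,"x":0.5,"y":-0.06,"z":0.04,"twist":0},{"fingers":0.9,"x":0.9,"y":-0.06,"z":0.04,"twist":0},{"fingers":0.9,"x":1.1,"y":-0.06,"z":0.04,"twist":0},{"fingers":0.9,"x":1.1,"y":-0.06,"z":0.04,"twist":0},{"fingers":0,"x":1.1,"y":-0.06,"z":0.04,"twist":0},{"fingers":0,"x":1.1,"y":-0.06,"z":0.04,"twist":0},{"fingers":0,"x":1.1,"y":-0.06,"z":0.04,"twist":0},{"fingers":0,"x":1.1,"y":-0.06,"z":0.04,"twist":0},{"fingers":0,"x":1.1,"y":-0.06,"z":0.04,"twist":0},{"fingers":0,"x":1.1,"y":-0.06,"z":0.04,"twist":0},{"fingers":0,"x":1.1,"y":-0.06,"z":0.04,"twist":0},{"fingers":0,"x":1.1,"y":-0.06,"z":0.04,"twist":0},{"fingers":0,"x":1.1,"y":-0.06,"z":0.04,"twist":0},{"fingers":0,"x":1.1,"y":-0.06,"z":0.04,"twist":0}]' 40; python3 go.py 0.6038 0.3158 0.12 111.4
```

```text
time: 9.43
position: [0.4441, 0.0007, 0.0057]
tool_rot: [-1.194, 1.219, 1.194]
ft_force: [-1.4, -2.5, 5.7]
grip_width: 0.521
t 9.43 pos [0.4441 0.0007 0.0057] jaw 88.8 F [-1.4 -2.5  5.7] w 0.521 tilt [-1. -0. -0.]
x -2.856 y -3.833 z 7.957 twist -4.51 rows 9.0 q7 1.56
```

```bash
cat > hexfit.py <<'E'
from h import *
from scipy.optimize import minimize
import sys
def fit(im,mask,z,c0,af,sub=1):
    # soft fit: render hexagon (across flats af mm) anti-aliased, maximise correlation over x,y,ang
    best=None
    ys,xs=np.mgrid[0:480,0:640]
    K=im["K"]
    u0,v0=proj(im,np.array([*c0,z]))
    x0,y0=int(u0)-18,int(v0)-18;S=36;k=5
    uu,vv=np.meshgrid(x0+(np.arange(S*k)+.5)/k-.5,y0+(np.arange(S*k)+.5)/k-.5)
    W=np.array([w(im,a,b,z)[:2] for a,b in zip(uu.ravel(),vv.ravel())])
    T=mask[y0:y0+S,x0:x0+S].astype(float)
    def ren(p):
        d=W-p[:2];f=np.full(len(d),-9.)
        for i in range(6):
            a=np.radians(p[2]+60*i);f=np.maximum(f,d@[np.cos(a),np.sin(a)])
        m=(f<af/2).astype(float).reshape(S,k,S,k).mean((1,3));return cv2.GaussianBlur(m,(0,0),.6)
    out=[]
    for a in range(-30,30,2):
        r=minimize(lambda q:((ren([q[0]/1e3,q[1]/1e3,a])-T)**2).sum(),np.array(c0)*1e3,method="Nelder-Mead",options=dict(maxiter=40,xatol=.1,initial_simplex=np.array([[0,0],[1.5,0],[0,1.5]])+np.array(c0)*1e3))
        out.append((r.fun,a,*r.x.round(1)))
    out.sort();return out[:4]
def proj(im,P):
    c=R.from_rotvec(im["attitude"]).inv().apply(P-im["xyz"]);K=im["K"]
    return K[0,0]*c[0]/-c[2]+K[0,2],K[1,1]*-c[1]/-c[2]+K[1,2]
def soft(v,lo,hi): return np.clip((v-lo)/(hi-lo),0,1)
E
python3 - <<'E'
from hexfit import *
a=np.load("top0.npz");b=np.load("top1.npz")
def ch(im,u,v,r=2): print(im["pixels"][int(v)-r:int(v)+r+1,int(u),:].tolist())
for im,c,z in((a,(.4195+.2,.1597),.036),(b,(.448,.345),.041)):
    p=im["pixels"].astype(float)
    # brass: R high & B low-ish; yellow G-B
    m=soft(p[...,1],130,200)*soft(p[...,1]-p[...,2],25,70)
    for af in(.036,.038): print(fit(im,m,z,c,af))
p=a["pixels"].astype(float)
m=soft(p[...,2],80,190)
cc=m.copy();
# filled outline: fill interior
h=(m>.5).astype(np.uint8)[225:280,205:255];cs=max(cv2.findContours(h,0,2)[0],key=cv2.contourArea)
f=np.zeros_like(h);cv2.drawContours(f,[cs],-1,1,-1);f=cv2.erode(f,np.ones((3,3)));full=np.zeros(m.shape);full[225:280,205:255]=f
m=np.maximum(m,full)
for af in(.048,.05): print("line",fit(a,m,.005,(.449,.345),af))
E
```

```text
[(np.float64(26.316254069608735), -2, np.float64(620.2), np.float64(159.9)), (np.float64(26.454117974982452), 0, np.float64(620.2), np.float64(160.0)), (np.float64(26.607111851067113), -4, np.float64(620.4), np.float64(160.0)), (np.float64(26.638874382113677), 2, np.float64(620.3), np.float64(160.1))]
[(np.float64(14.578728851005607), -2, np.float64(620.2), np.float64(160.1)), (np.float64(14.609942436268987), 0, np.float64(620.2), np.float64(159.9)), (np.float64(14.80960126931471), 2, np.float64(620.3), np.float64(160.0)), (np.float64(14.858840533060361), -4, np.float64(620.4), np.float64(159.9))]
[(np.float64(21.470878947393828), 14, np.float64(446.7), np.float64(346.0)), (np.float64(21.50729791925027), 12, np.float64(446.8), np.float64(345.7)), (np.float64(21.564888983882486), 10, np.float64(446.9), np.float64(345.7)), (np.float64(21.655848352190603), 8, np.float64(447.0), np.float64(345.7))]
[(np.float64(14.282478490453219), 12, np.float64(447.1), np.float64(345.8)), (np.float64(14.33364407864798), 14, np.float64(447.1), np.float64(345.8)), (np.float64(14.40812131598774), 10, np.float64(447.1), np.float64(345.7)), (np.float64(14.585342317632335), 16, np.float64(447.1), np.float64(345.7))]
line [(np.float64(41.65921737475942), 14, np.float64(449.2), np.float64(345.8)), (np.float64(41.78314909463433), 16, np.float64(448.9), np.float64(345.6)), (np.float64(41.83856960169388), 18, np.float64(449.1), np.float64(345.7)), (np.float64(41.87805201170541), 12, np.float64(449.1), np.float64(345.6))]
line [(np.float64(20.7246149332169), 14, np.float64(449.0), np.float64(345.6)), (np.float64(20.866559530074568), 16, np.float64(449.1), np.float64(345.5)), (np.float64(21.08779132068264), 12, np.float64(449.0), np.float64(345.6)), (np.float64(21.125573782329823), 18, np.float64(448.9), np.float64(345.7))]
```

Hex fits: block at 13° and about 2 mm off the outline's 14.5°, which is fine. Now lift and carry the plate.

```bash
python3 -m creep '[{"fingers":0,"x":-0.4,"y":0,"z":0,"twist":0},{"fingers":0,"x":-1.2,"y":0,"z":0,"twist":0},{"fingers":0,"x":-2.1,"y":-0.2,"z":0.4,"twist":-0.3},{"fingers":0,"x":-2.7,"y":-0.5,"z":1.1,"twist":-0.7},{"fingers":0,"x":-2.85,"y":-0.9,"z":1.9,"twist":-1.1},{"fingers":0,"x":-2.85,"y":-1.3,"z":2.7,"twist":-1.5},{"fingers":0,"x":-2.85,"y":-1.7,"z":3.53,"twist":-2.0},{"fingers":0,"x":-2.85,"y":-2.1,"z":4.36,"twist":-2.5},{"fingers":0,"x":-2.85,"y":-2.5,"z":5.19,"twist":-3.0},{"fingers":0,"x":-2.85,"y":-2.9,"z":6.02,"twist":-3.5},{"fingers":0,"x":-2.85,"y":-3.3,"z":6.85,"twist":-4.0},{"fingers":0,"x":-2.85,"y":-3.6,"z":7.5,"twist":-4.3},{"fingers":0,"x":-2.85,"y":-3.8,"z":7.85,"twist":-4.5},{"fingers":0,"x":-2.85,"y":-3.83,"z":7.95,"twist":-4.5},{"fingers":0,"x":-2.85,"y":-3.83,"z":7.95,"twist":-4.5},{"fingers":0,"x":-2.85,"y":-3.83,"z":7.95,"twist":-4.5},{"fingers":0,"x":-2.85,"y":-3.83,"z":7.95,"twist":-4.5},{"fingers":0,"x":-1.8,"y":-3.83,"z":7.95,"twist":-4.5},{"fingers":0,"x":-1.5,"y":-3.83,"z":7.95,"twist":-4.5},{"fingers":0,"x":-1.5,"y":-3.83,"z":7.95,"twist":-4.5}]'; python3 go.py 0.6038 0.3158 0.0107 111.4; python3 - <<'E'
from h import *;from bench import viewer
im=viewer.get_image("side");crop(im,240,100,400,220,5,"pics/s5.png")
E
```

```text
time: 11.1
position: [0.5999, 0.3126, 0.0609]
tool_rot: [-1.475, 1.02, 1.482]
ft_force: [-1.2, -0.6, -3.1]
grip_width: 0.523
t 11.1 pos [0.5999 0.3126 0.0609] jaw 111.2 F [-1.2 -0.6 -3.1] w 0.523 tilt [-1.     0.009 -0.002]
x 1.253 y -0.132 z 0.040 twist -0.03 rows 2.0 q7 1.51
```

View pics/s5.png

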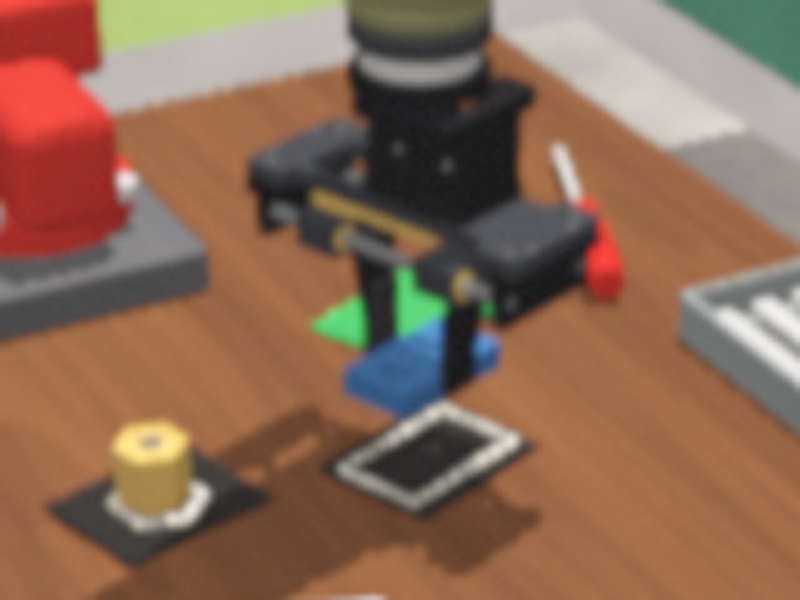

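The plate (425,365) is level above its rectangle (430,455). Descending.

```bash
python3 -m creep '[{"fingers":0,"x":0.3,"y":-0.1,"z":0.04,"twist":0},{"fingers":0,"x":0.7,"y":-0.1,"z":0.04,"twist":0},{"fingers":0,"x":0.95,"y":-0.1,"z":0.04,"twist":0},{"fingers":0,"x":1.05,"y":-0.1,"z":0.04,"twist":0},{"fingers":0,"x":1.1,"y":-0.1,"z":0.04,"twist":0},{"fingers":0,"x":1.1,"y":-0.1,"z":0.04,"twist":0},{"fingers":0,"x":1.1,"y":-0.1,"z":0.04,"twist":0}]'; python3 go.py 0.6038 0.3158 0.0107 111.4
```

```text
time: 11.73
position: [0.6072, 0.3189, 0.0222]
tool_rot: [-1.478, 1.008, 1.477]
ft_force: [-0.7, 0.3, -1.7]
grip_width: 0.525
t 11.73 pos [0.6072 0.3189 0.0222] jaw 111.3 F [-0.7  0.3 -1.7] w 0.525 tilt [-1.    -0.001  0.   ]
x 0.288 y 0.108 z -0.043 twist -0.01 rows 1.0 q7 1.51
```

```bash
python3 -m creep '[{"fingers":0,"x":0.1,"y":0.1,"z":-0.04,"twist":0},{"fingers":0,"x":0.16,"y":0.1,"z":-0.04,"twist":0},{"fingers":0,"x":0.2,"y":0.1,"z":-0.04,"twist":0},{"fingers":0,"x":0.22,"y":0.1,"z":-0.04,"twist":0},{"fingers":0,"x":0.24,"y":0.1,"z":-0.04,"twist":0},{"fingers":0,"x":0.25,"y":0.1,"z":-0.04,"twist":0},{"fingers":0,"x":0.26,"y":0.1,"z":-0.04,"twist":0}]'; python3 go.py 0.6038 0.3158 0.0107 111.4
```

```text
time: 12.32
position: [0.6035, 0.3158, 0.011]
tool_rot: [-1.478, 1.009, 1.478]
ft_force: [0.6, -0.8, -3.5]
grip_width: 0.527
t 12.32 pos [0.6035 0.3158 0.011 ] jaw 111.3 F [ 0.6 -0.8 -3.5] w 0.527 tilt [-1. -0.  0.]
x 0.008 y -0.006 z -0.003 twist -0.01 rows 1.0 q7 1.52
```

```bash
python3 -m creep '[{"fingers":0,"x":0.01,"y":0,"z":0,"twist":0},{"fingers":0,"x":0.02,"y":0,"z":0,"twist":0},{"fingers":0,"x":0.02,"y":0,"z":0,"twist":0}]'; python3 -m creep '[{"fingers":0,"x":0.01,"y":0,"z":0,"twist":0},{"fingers":0,"x":0.02,"y":0,"z":0,"twist":0},{"fingers":0,"x":0.02,"y":0,"z":0,"twist":0}]'
```

```text
time: 12.57
position: [0.6035, 0.3158, 0.0109]
tool_rot: [-1.478, 1.009, 1.478]
ft_force: [-1.9, -1.8, 2.4]
grip_width: 0.522
time: 12.82
position: [0.6035, 0.3158, 0.0108]
tool_rot: [-1.478, 1.009, 1.478]
ft_force: [-3.9, -2.3, 6.3]
grip_width: 0.522
```

Contact, gently. Release, and go on to the bush.

```bash
python3 -m creep '[{"fingers":0.65,"x":0,"y":0,"z":0,"twist":0},{"fingers":0.65,"x":0,"y":0,"z":0,"twist":0},{"fingers":0.7,"x":0,"y":0,"z":0,"twist":0},{"fingers":0.7,"x":0,"y":0,"z":0,"twist":0},{"fingers":0.8,"x":-0.3,"y":0,"z":0,"twist":0},{"fingers":0.8,"x":-1,"y":0,"z":0,"twist":0},{"fingers":0.8,"x":-2,"y":0,"z":0,"twist":0},{"fingers":0.8,"x":-2.7,"y":0,"z":0,"twist":0},{"fingers":0.8,"x":-2.7,"y":0,"z":0,"twist":0},{"fingers":0.8,"x":-2.7,"y":0,"z":0,"twist":0}]' 25; python3 go.py 0.6215 0.0005 0.12 90
```

```text
time: 13.65
position: [0.6052, 0.3166, 0.1211]
tool_rot: [-1.479, 1.004, 1.474]
ft_force: [-1.2, 0.2, -1.1]
grip_width: 0.804
t 13.65 pos [0.6052 0.3166 0.1211] jaw 111.3 F [-1.2  0.2 -1.1] w 0.804 tilt [-1.    -0.006  0.001]
x 0.004 y 2.495 z -7.509 twist 4.26 rows 8.0 q7 1.5
```

```bash
python3 -m creep '[{"fingers":0.8,"x":0,"y":0.3,"z":-0.9,"twist":0.5},{"fingers":0.8,"x":0,"y":0.6,"z":-1.8,"twist":1},{"fingers":0.8,"x":0,"y":0.9,"z":-2.7,"twist":1.5},{"fingers":0.8,"x":0,"y":1.2,"z":-3.6,"twist":2},{"fingers":0.8,"x":0,"y":1.5,"z":-4.5,"twist":2.5},{"fingers":0.8,"x":0,"y":1.8,"z":-5.4,"twist":3},{"fingers":0.8,"x":0,"y":2.1,"z":-6.3,"twist":3.6},{"fingers":0.8,"x":0,"y":2.4,"z":-7.2,"twist":4.26},{"fingers":0.8,"x":0,"y":2.49,"z":-7.51,"twist":4.26},{"fingers":0.8,"x":0,"y":2.49,"z":-7.51,"twist":4.26},{"fingers":0.8,"x":0.8,"y":2.49,"z":-7.51,"twist":4.26},{"fingers":0.8,"x":1.2,"y":2.49,"z":-7.51,"twist":4.26},{"fingers":0.8,"x":1.2,"y":2.49,"z":-7.51,"twist":4.26},{"fingers":0.8,"x":1.2,"y":2.49,"z":-7.51,"twist":4.26},{"fingers":0.8,"x":1.2,"y":2.49,"z":-7.51,"twist":4.26},{"fingers":0.8,"x":1.2,"y":2.49,"z":-7.51,"twist":4.26}]'; python3 go.py 0.6215 0.0005 0.015 90; python3 - <<'E'
from h import *;from bench import viewer
im=viewer.get_image("side");crop(im,310,180,470,300,5,"pics/s6.png")
im=viewer.get_image("top");np.savez("top2.npz",**im);crop(im,205,150,335,270,5,"pics/t6.png")
E
```

```text
time: 14.98
position: [0.621, 0.0004, 0.0708]
tool_rot: [-1.211, 1.206, 1.209]
ft_force: [0.8, 0.2, 1.4]
grip_width: 0.804
t 14.98 pos [6.21e-01 4.00e-04 7.08e-02] jaw 90.1 F [0.8 0.2 1.4] w 0.804 tilt [-1.    -0.002  0.   ]
x 1.394 y -0.010 z 0.001 twist 0.02 rows 2.0 q7 1.66
```

View pics/s6.png

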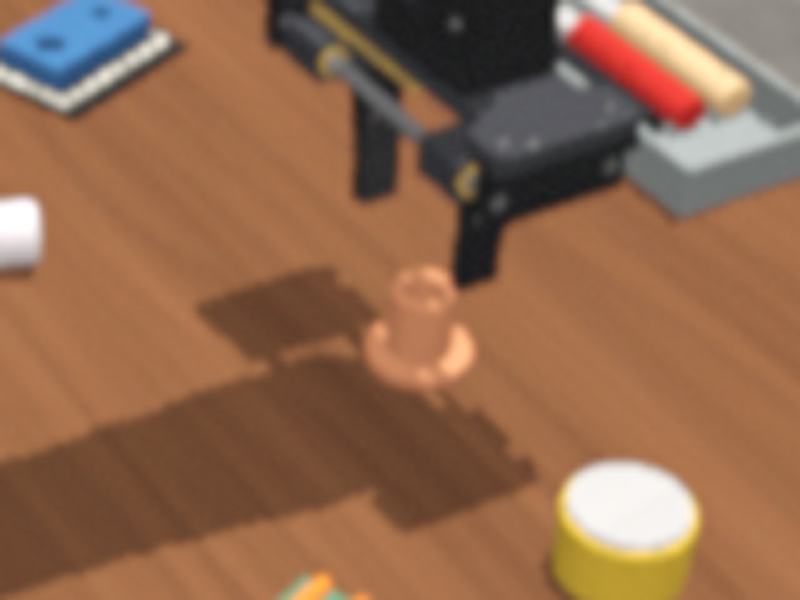

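View pics/t6.png

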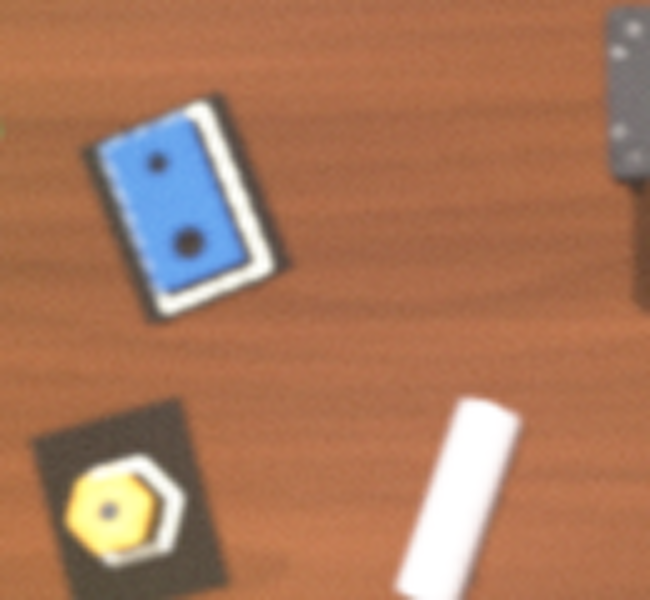

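Plate at crop (174,206) sits inside its rectangle. The bush is between the fingers at side crop (420,320).

```bash
python3 - <<'E'
from h import *
im=np.load("top2.npz")
q=np.array([w(im,205+(a+.5)/5-.5,150+(b+.5)/5-.5,.021)[:2] for a,b in [(98,150),(193,110),(250,262),(157,295)]])
print(q.mean(0),np.degrees(np.arctan2(*(q[0]+q[1]-q[2]-q[3])[::-1])),"want .6038 .3158 21.4")
E
python3 -m creep '[{"fingers":0.8,"x":0.6,"y":0,"z":0,"twist":0},{"fingers":0.8,"x":1.1,"y":0,"z":0,"twist":0},{"fingers":0.8,"x":1.33,"y":0,"z":0,"twist":0},{"fingers":0.8,"x":1.33,"y":0,"z":0,"twist":0},{"fingers":0,"x":1.33,"y":0,"z":0,"twist":0},{"fingers":0,"x":1.33,"y":0,"z":0,"twist":0},{"fingers":0,"x":1.33,"y":0,"z":0,"twist":0},{"fingers":0,"x":1.33,"y":0,"z":0,"twist":0},{"fingers":0,"x":1.33,"y":0,"z":0,"twist":0},{"fingers":0,"x":1.33,"y":0,"z":0,"twist":0},{"fingers":0,"x":1.33,"y":0,"z":0,"twist":0},{"fingers":0,"x":1.33,"y":0,"z":0,"twist":0},{"fingers":0,"x":1.33,"y":0,"z":0,"twist":0},{"fingers":0,"x":1.33,"y":0,"z":0,"twist":0},{"fingers":0,"x":1.33,"y":0,"z":0,"twist":0}]' 25; python3 go.py 0.603 -0.3100 0.14 90
```

```text
[0.60281798 0.31768011] 20.900206187944622 want .6038 .3158 21.4
time: 16.33
position: [0.6202, -0.0008, 0.0166]
tool_rot: [-1.21, 1.209, 1.209]
ft_force: [-0.9, -1.4, 4.3]
grip_width: 0.365
t 16.33 pos [ 0.6202 -0.0008  0.0166] jaw 90.0 F [-0.9 -1.4  4.3] w 0.365 tilt [-1.    -0.001 -0.   ]
x -3.083 y 0.430 z -7.732 twist 0.00 rows 8.0 q7 1.69
```

```bash
python3 -m creep '[{"fingers":0,"x":-0.4,"y":0,"z":0,"twist":0},{"fingers":0,"x":-1.2,"y":0,"z":0,"twist":0},{"fingers":0,"x":-2.1,"y":0,"z":-0.3,"twist":0},{"fingers":0,"x":-2.8,"y":0.05,"z":-0.9,"twist":0},{"fingers":0,"x":-3.08,"y":0.1,"z":-1.8,"twist":0},{"fingers":0,"x":-3.08,"y":0.15,"z":-2.7,"twist":0},{"fingers":0,"x":-3.08,"y":0.2,"z":-3.6,"twist":0},{"fingers":0,"x":-3.08,"y":0.25,"z":-4.5,"twist":0},{"fingers":0,"x":-3.08,"y":0.3,"z":-5.4,"twist":0},{"fingers":0,"x":-3.08,"y":0.35,"z":-6.3,"twist":0},{"fingers":0,"x":-3.08,"y":0.4,"z":-7.1,"twist":0},{"fingers":0,"x":-3.08,"y":0.43,"z":-7.6,"twist":0},{"fingers":0,"x":-3.08,"y":0.43,"z":-7.73,"twist":0},{"fingers":0,"x":-3.08,"y":0.43,"z":-7.73,"twist":0},{"fingers":0,"x":-3.08,"y":0.43,"z":-7.73,"twist":0},{"fingers":0,"x":-2.3,"y":0.43,"z":-7.73,"twist":0},{"fingers":0,"x":-1.5,"y":0.43,"z":-7.73,"twist":0},{"fingers":0,"x":-1.3,"y":0.43,"z":-7.73,"twist":0},{"fingers":0,"x":-1.3,"y":0.43,"z":-7.73,"twist":0},{"fingers":0,"x":-1.3,"y":0.43,"z":-7.73,"twist":0}]'; python3 -m creep '[{"fingers":0,"x":0,"y":0,"z":0,"twist":0},{"fingers":0,"x":0,"y":0,"z":0,"twist":0}]'; python3 go.py 0.603 -0.3100 0.0216 90; python3 - <<'E'
from h import *;from bench import viewer
im=viewer.get_image("side");crop(im,400,250,560,370,5,"pics/s7.png")
E
```

```text
time: 18.0
position: [0.6036, -0.3079, 0.0684]
tool_rot: [-1.21, 1.207, 1.212]
ft_force: [0.1, 0.1, -2.7]
grip_width: 0.371
time: 18.17
position: [0.6044, -0.31, 0.0706]
tool_rot: [-1.213, 1.207, 1.207]
ft_force: [0.6, -0.1, -2.2]
grip_width: 0.365
t 18.17 pos [ 0.6044 -0.31    0.0706] jaw 90.1 F [ 0.6 -0.1 -2.2] w 0.365 tilt [-1.    -0.004 -0.001]
x 1.224 y 0.039 z 0.001 twist 0.01 rows 2.0 q7 2.2
```

View pics/s7.png

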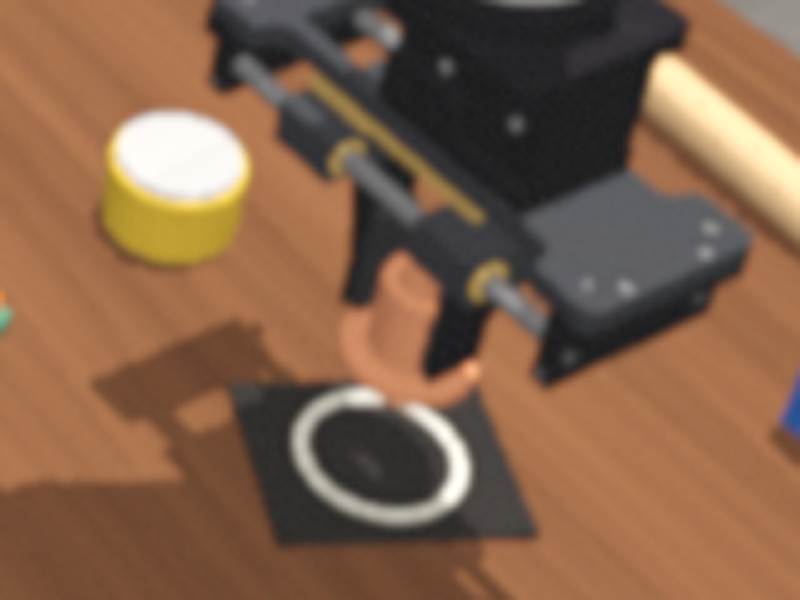

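The bush hangs at (410,330) in the crop, above the circle (380,455). A slight tilt may be perspective, so I'll lower carefully.

```bash
python3 -m creep '[{"fingers":0,"x":0.4,"y":0.03,"z":0,"twist":0},{"fingers":0,"x":0.75,"y":0.03,"z":0,"twist":0},{"fingers":0,"x":0.95,"y":0.03,"z":0,"twist":0},{"fingers":0,"x":1.05,"y":0.03,"z":0,"twist":0},{"fingers":0,"x":1.1,"y":0.03,"z":0,"twist":0},{"fingers":0,"x":1.13,"y":0.03,"z":0,"twist":0},{"fingers":0,"x":1.13,"y":0.03,"z":0,"twist":0},{"fingers":0,"x":1.13,"y":0.03,"z":0,"twist":0}]'; python3 go.py 0.603 -0.3100 0.0216 90; python3 - <<'E'
from h import *;from bench import viewer
im=viewer.get_image("side");crop(im,420,270,540,360,6,"pics/s8.png")
E
```

```text
time: 18.88
position: [0.602, -0.3098, 0.0235]
tool_rot: [-1.21, 1.209, 1.209]
ft_force: [0.5, 1.2, -2.1]
grip_width: 0.366
t 18.88 pos [ 0.602  -0.3098  0.0235] jaw 90.0 F [ 0.5  1.2 -2.1] w 0.366 tilt [-1.    -0.001 -0.   ]
x 0.047 y -0.024 z -0.005 twist 0.00 rows 1.0 q7 2.22
```

View pics/s8.png

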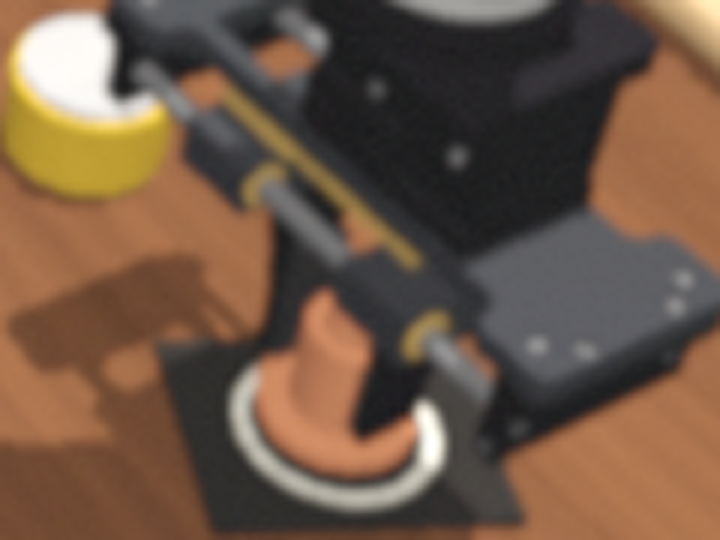

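The bush is concentric with the circle (335,440) and about 2 mm up.

```bash
python3 -m creep '[{"fingers":0,"x":0.02,"y":-0.02,"z":0,"twist":0},{"fingers":0,"x":0.03,"y":-0.02,"z":0,"twist":0},{"fingers":0,"x":0.04,"y":-0.02,"z":0,"twist":0},{"fingers":0,"x":0.05,"y":-0.02,"z":0,"twist":0},{"fingers":0,"x":0.05,"y":-0.02,"z":0,"twist":0}]'; python3 -m creep '[{"fingers":0,"x":0.01,"y":0,"z":0,"twist":0},{"fingers":0,"x":0.02,"y":0,"z":0,"twist":0},{"fingers":0,"x":0.02,"y":0,"z":0,"twist":0}]'
```

```text
time: 19.35
position: [0.6028, -0.3095, 0.0217]
tool_rot: [-1.21, 1.208, 1.209]
ft_force: [-0.3, 1.1, 2.3]
grip_width: 0.363
time: 19.6
position: [0.6028, -0.3095, 0.0216]
tool_rot: [-1.21, 1.208, 1.209]
ft_force: [-2.7, 2.6, 6.7]
grip_width: 0.367
```

```bash
python3 -m creep '[{"fingers":0.5,"x":0,"y":0,"z":0,"twist":0},{"fingers":0.5,"x":0,"y":0,"z":0,"twist":0},{"fingers":0.6,"x":0,"y":0,"z":0,"twist":0},{"fingers":0.6,"x":0,"y":0,"z":0,"twist":0},{"fingers":0.7,"x":-0.3,"y":0,"z":0,"twist":0},{"fingers":0.7,"x":-1,"y":0,"z":0,"twist":0},{"fingers":0.7,"x":-2,"y":0,"z":0,"twist":0},{"fingers":0.7,"x":-2.9,"y":0,"z":0,"twist":0},{"fingers":0.7,"x":-2.9,"y":0,"z":0,"twist":0},{"fingers":0.7,"x":-2.9,"y":0,"z":0,"twist":0}]' 25; python3 go.py 0.4497 0.1765 0.12 70.7
```

```text
time: 20.43
position: [0.6042, -0.3109, 0.1403]
tool_rot: [-1.214, 1.206, 1.204]
ft_force: [0.2, 1.0, -0.0]
grip_width: 0.703
t 20.43 pos [ 0.6042 -0.3109  0.1403] jaw 90.0 F [ 0.2  1.  -0. ] w 0.703 tilt [-1.    -0.006 -0.003]
x 0.452 y 3.864 z 12.188 twist 3.86 rows 13.0 q7 2.18
```

```bash
python3 -m creep '[{"fingers":0.7,"x":0,"y":0.3,"z":0.95,"twist":0.3},{"fingers":0.7,"x":0,"y":0.6,"z":1.9,"twist":0.6},{"fingers":0.7,"x":0,"y":0.9,"z":2.85,"twist":0.9},{"fingers":0.7,"x":0.1,"y":1.2,"z":3.8,"twist":1.2},{"fingers":0.7,"x":0.1,"y":1.5,"z":4.75,"twist":1.5},{"fingers":0.7,"x":0.2,"y":1.8,"z":5.7,"twist":1.8},{"fingers":0.7,"x":0.2,"y":2.1,"z":6.65,"twist":2.1},{"fingers":0.7,"x":0.3,"y":2.4,"z":7.6,"twist":2.4},{"fingers":0.7,"x":0.3,"y":2.7,"z":8.55,"twist":2.7},{"fingers":0.7,"x":0.4,"y":3.0,"z":9.5,"twist":3},{"fingers":0.7,"x":0.4,"y":3.3,"z":10.45,"twist":3.3},{"fingers":0.7,"x":0.45,"y":3.6,"z":11.4,"twist":3.6},{"fingers":0.7,"x":0.45,"y":3.8,"z":12,"twist":3.86},{"fingers":0.7,"x":0.45,"y":3.86,"z":12.19,"twist":3.86},{"fingers":0.7,"x":0.45,"y":3.86,"z":12.19,"twist":3.86},{"fingers":0.7,"x":1.4,"y":3.86,"z":12.19,"twist":3.86},{"fingers":0.7,"x":2.0,"y":3.86,"z":12.19,"twist":3.86},{"fingers":0.7,"x":2.0,"y":3.86,"z":12.19,"twist":3.86},{"fingers":0.7,"x":2.0,"y":3.86,"z":12.19,"twist":3.86},{"fingers":0.7,"x":2.0,"y":3.86,"z":12.19,"twist":3.86}]'; python3 go.py 0.4497 0.1765 0.0075 70.7; python3 - <<'E'
from h import *;from bench import viewer
im=viewer.get_image("side");crop(im,220,150,380,270,5,"pics/s9.png")
im=viewer.get_image("top");np.savez("top3.npz",**im);crop(im,335,150,535,280,4,"pics/t9.png")
E
```

```text
time: 22.1
position: [0.449, 0.177, 0.0572]
tool_rot: [-0.957, 1.349, 0.956]
ft_force: [0.3, -0.6, 0.9]
grip_width: 0.696
t 22.1 pos [0.449  0.177  0.0572] jaw 70.6 F [ 0.3 -0.6  0.9] w 0.696 tilt [-1.    -0.001  0.001]
x 1.243 y -0.018 z -0.006 twist -0.02 rows 2.0 q7 0.83
```

View pics/s9.png

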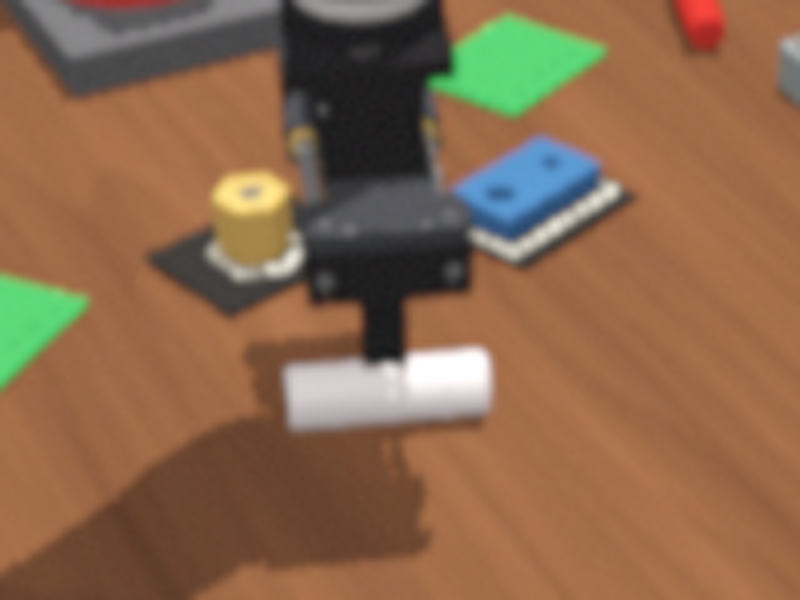

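View pics/t9.png

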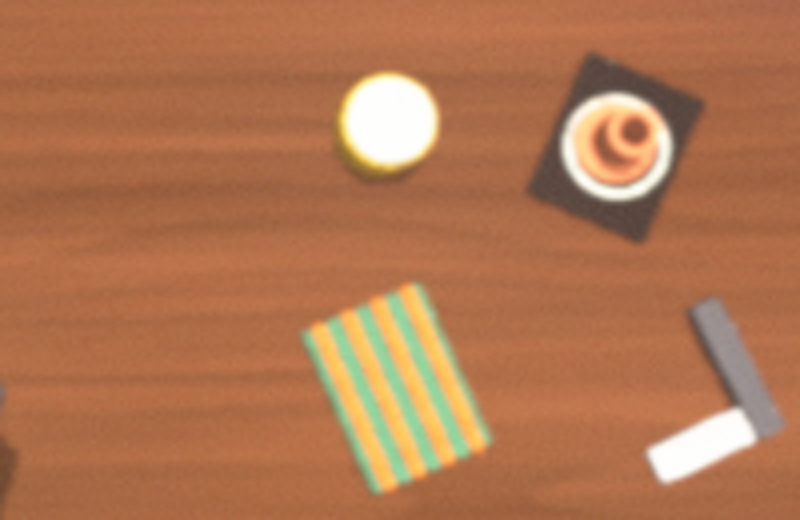

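The bush sits concentric in its ring (617,145), and the tin and square have not moved. Grasping the tube (390,385 in the side crop).

```bash
python3 -m creep '[{"fingers":0.7,"x":0.5,"y":-0.01,"z":0,"twist":0},{"fingers":0.7,"x":1.0,"y":-0.01,"z":0,"twist":0},{"fingers":0.7,"x":1.22,"y":-0.01,"z":0,"twist":0},{"fingers":0.7,"x":1.22,"y":-0.01,"z":0,"twist":0},{"fingers":0,"x":1.22,"y":-0.01,"z":0,"twist":0},{"fingers":0,"x":1.22,"y":-0.01,"z":0,"twist":0},{"fingers":0,"x":1.22,"y":-0.01,"z":0,"twist":0},{"fingers":0,"x":1.22,"y":-0.01,"z":0,"twist":0},{"fingers":0,"x":1.22,"y":-0.01,"z":0,"twist":0},{"fingers":0,"x":1.22,"y":-0.01,"z":0,"twist":0},{"fingers":0,"x":1.22,"y":-0.01,"z":0,"twist":0},{"fingers":0,"x":1.22,"y":-0.01,"z":0,"twist":0},{"fingers":0,"x":1.22,"y":-0.01,"z":0,"twist":0},{"fingers":0,"x":1.22,"y":-0.01,"z":0,"twist":0}]' 30; python3 go.py 0.453 -0.1665 0.12 112.2
```

```text
time: 23.37
position: [0.4485, 0.1779, 0.0078]
tool_rot: [-0.958, 1.349, 0.958]
ft_force: [-0.1, -0.6, 5.7]
grip_width: 0.358
t 23.37 pos [0.4485 0.1779 0.0078] jaw 70.7 F [-0.1 -0.6  5.7] w 0.358 tilt [-1. -0.  0.]
x -2.807 y -2.949 z -8.089 twist -8.30 rows 9.0 q7 0.86
```

```bash
python3 -m creep '[{"fingers":0,"x":-0.4,"y":0,"z":0,"twist":0},{"fingers":0,"x":-1.2,"y":0,"z":0,"twist":0},{"fingers":0,"x":-2.0,"y":-0.1,"z":-0.3,"twist":-0.3},{"fingers":0,"x":-2.6,"y":-0.4,"z":-1.0,"twist":-1},{"fingers":0,"x":-2.8,"y":-0.7,"z":-1.9,"twist":-1.9},{"fingers":0,"x":-2.8,"y":-1.0,"z":-2.75,"twist":-2.8},{"fingers":0,"x":-2.8,"y":-1.3,"z":-3.6,"twist":-3.7},{"fingers":0,"x":-2.8,"y":-1.6,"z":-4.45,"twist":-4.6},{"fingers":0,"x":-2.8,"y":-1.93,"z":-5.3,"twist":-5.5},{"fingers":0,"x":-2.8,"y":-2.25,"z":-6.15,"twist":-6.3},{"fingers":0,"x":-2.8,"y":-2.55,"z":-7.0,"twist":-7.2},{"fingers":0,"x":-2.8,"y":-2.8,"z":-7.7,"twist":-7.9},{"fingers":0,"x":-2.8,"y":-2.95,"z":-8.09,"twist":-8.3},{"fingers":0,"x":-2.8,"y":-2.95,"z":-8.09,"twist":-8.3},{"fingers":0,"x":-2.8,"y":-2.95,"z":-8.09,"twist":-8.3},{"fingers":0,"x":-2.0,"y":-2.95,"z":-8.09,"twist":-8.3},{"fingers":0,"x":-1.4,"y":-2.95,"z":-8.09,"twist":-8.3},{"fingers":0,"x":-1.3,"y":-2.95,"z":-8.09,"twist":-8.3},{"fingers":0,"x":-1.3,"y":-2.95,"z":-8.09,"twist":-8.3},{"fingers":0,"x":-1.3,"y":-2.95,"z":-8.09,"twist":-8.3}]';python3 -m creep '[{"fingers":0,"x":0,"y":0,"z":0,"twist":0},{"fingers":0,"x":0,"y":0,"z":0,"twist":0}]'; python3 go.py 0.453 -0.1665 0.0178 112.2; python3 - <<'E'
from h import *;from bench import viewer
im=viewer.get_image("side");crop(im,300,230,460,350,5,"pics/s10.png")
im=viewer.get_image("top");np.savez("top4.npz",**im);crop(im,380,200,500,290,5,"pics/t10.png")
E
```

```text
time: 25.03
position: [0.4532, -0.1658, 0.0598]
tool_rot: [-1.49, 0.999, 1.49]
ft_force: [0.1, -0.0, -2.8]
grip_width: 0.358
time: 25.2
position: [0.4541, -0.1665, 0.0608]
tool_rot: [-1.491, 0.998, 1.487]
ft_force: [-0.2, -0.4, -2.4]
grip_width: 0.36
t 25.2 pos [ 0.4541 -0.1665  0.0608] jaw 112.3 F [-0.2 -0.4 -2.4] w 0.36 tilt [-1.    -0.003 -0.001]
x 1.075 y 0.028 z 0.012 twist 0.01 rows 2.0 q7 2.34
```

View pics/s10.png

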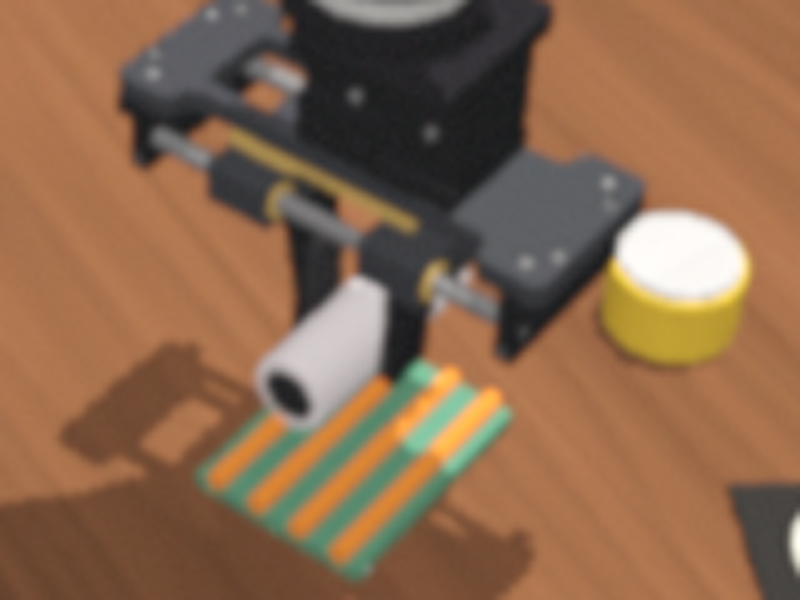

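View pics/t10.png

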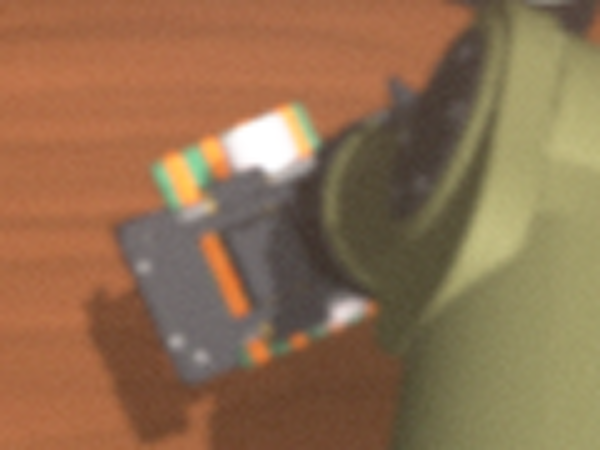

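The tube (325,350) is aligned over the ribs. Lowering it.

```bash
python3 -m creep '[{"fingers":0,"x":0.4,"y":0.02,"z":0.01,"twist":0},{"fingers":0,"x":0.7,"y":0.02,"z":0.01,"twist":0},{"fingers":0,"x":0.88,"y":0.02,"z":0.01,"twist":0},{"fingers":0,"x":0.95,"y":0.02,"z":0.01,"twist":0},{"fingers":0,"x":0.97,"y":0.02,"z":0.01,"twist":0},{"fingers":0,"x":0.97,"y":0.02,"z":0.01,"twist":0},{"fingers":0,"x":0.97,"y":0.02,"z":0.01,"twist":0}]'; python3 go.py 0.453 -0.1665 0.0178 112.2; python3 - <<'E'
from h import *;from bench import viewer
im=viewer.get_image("side");crop(im,320,270,420,345,7,"pics/s11.png")
E
```

```text
time: 25.88
position: [0.4525, -0.1667, 0.0212]
tool_rot: [-1.49, 0.999, 1.488]
ft_force: [-0.1, 0.4, -2.6]
grip_width: 0.359
t 25.88 pos [ 0.4525 -0.1667  0.0212] jaw 112.2 F [-0.1  0.4 -2.6] w 0.359 tilt [-1.    -0.001 -0.001]
x 0.084 y -0.013 z -0.001 twist 0.01 rows 1.0 q7 2.39
```

View pics/s11.png

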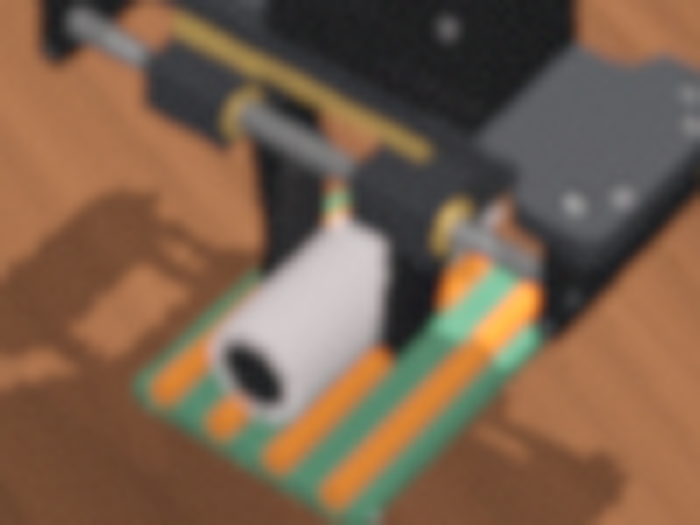

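```bash
python3 -m creep '[{"fingers":0,"x":0.02,"y":0,"z":0,"twist":0},{"fingers":0,"x":0.04,"y":0,"z":0,"twist":0},{"fingers":0,"x":0.055,"y":0,"z":0,"twist":0},{"fingers":0,"x":0.065,"y":0,"z":0,"twist":0},{"fingers":0,"x":0.065,"y":0,"z":0,"twist":0},{"fingers":0,"x":0.065,"y":0,"z":0,"twist":0}]'; python3 -m creep '[{"fingers":0,"x":0.01,"y":0,"z":0,"twist":0},{"fingers":0,"x":0.02,"y":0,"z":0,"twist":0},{"fingers":0,"x":0.02,"y":0,"z":0,"twist":0}]'
```

```text
time: 26.43
position: [0.4525, -0.1666, 0.0196]
tool_rot: [-1.489, 0.999, 1.489]
ft_force: [-4.0, 0.9, 10.8]
grip_width: 0.358
time: 26.68
position: [0.4525, -0.1666, 0.0195]
tool_rot: [-1.488, 0.998, 1.489]
ft_force: [-6.6, 1.9, 19.0]
grip_width: 0.354
```

Contact comes about 1.8 mm early with a side force along +tool z, so the tube is resting on one rib. I'll back off, shift that way and lower again.

```bash
python3 -m creep '[{"fingers":0,"x":-0.04,"y":0,"z":0,"twist":0},{"fingers":0,"x":-0.04,"y":0,"z":0.04,"twist":0},{"fingers":0,"x":-0.04,"y":0,"z":0.05,"twist":0},{"fingers":0,"x":-0.02,"y":0,"z":0.05,"twist":0},{"fingers":0,"x":-0.01,"y":0,"z":0.05,"twist":0},{"fingers":0,"x":-0.01,"y":0,"z":0.05,"twist":0}]'; python3 go.py .453 -.1665 .0178 112.2; python3 - <<'E'
from h import *;from bench import viewer
im=viewer.get_image("side");crop(im,320,270,420,345,7,"pics/s12.png")
E
```

```text
time: 27.18
position: [0.4526, -0.1662, 0.0196]
tool_rot: [-1.491, 1.0, 1.486]
ft_force: [-3.8, -2.8, 15.5]
grip_width: 0.358
t 27.18 pos [ 0.4526 -0.1662  0.0196] jaw 112.2 F [-3.8 -2.8 15.5] w 0.358 tilt [-1.    -0.002 -0.002]
x 0.045 y -0.007 z -0.011 twist -0.00 rows 1.0 q7 2.39
```

View pics/s12.png

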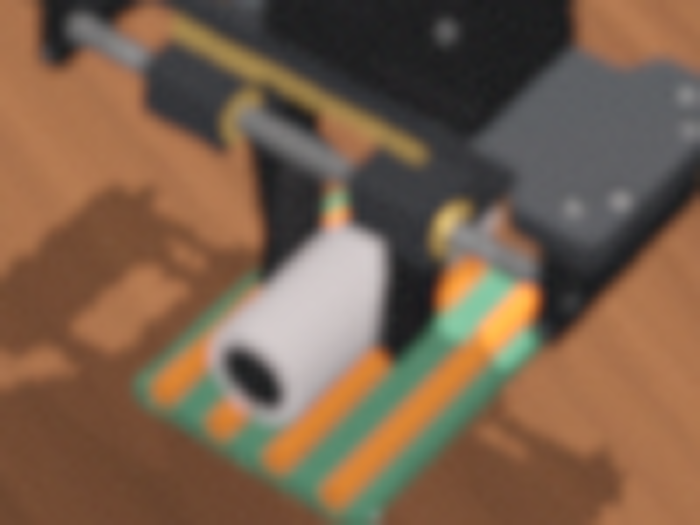

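Lateral motion was blocked and the side force flipped, so the tube is already bedded in the groove. I'll ease the vertical load and release.

```bash
python3 -m creep '[{"fingers":0,"x":-0.02,"y":0,"z":-0.01,"twist":0},{"fingers":0,"x":-0.03,"y":0,"z":-0.01,"twist":0},{"fingers":0,"x":-0.03,"y":0,"z":-0.01,"twist":0}]';  python3 -m creep '[{"fingers":0.42,"x":0,"y":0,"z":0,"twist":0},{"fingers":0.42,"x":0,"y":0,"z":0,"twist":0},{"fingers":0.46,"x":0,"y":0,"z":0,"twist":0},{"fingers":0.55,"x":0,"y":0,"z":0,"twist":0},{"fingers":0.6,"x":0,"y":0,"z":0,"twist":0},{"fingers":0.6,"x":0,"y":0,"z":0,"twist":0}]'; python3 go.py .453 -.1665 .0178 112.2
```

```text
time: 27.48
position: [0.4525, -0.1662, 0.0197]
tool_rot: [-1.491, 1.0, 1.486]
ft_force: [-0.6, -2.8, 7.0]
grip_width: 0.36
time: 27.98
position: [0.4505, -0.1643, 0.0182]
tool_rot: [-1.488, 1.0, 1.491]
ft_force: [-0.7, -0.1, 0.2]
grip_width: 0.567
t 27.98 pos [ 0.4505 -0.1643  0.0182] jaw 112.3 F [-0.7 -0.1  0.2] w 0.567 tilt [-1.     0.001  0.001]
x 0.011 y -0.036 z -0.075 twist 0.01 rows 1.0 q7 2.39
```

```bash
python3 -m creep '[{"fingers":0.6,"x":0,"y":0,"z":-0.05,"twist":0},{"fingers":0.6,"x":-0.3,"y":0,"z":-0.05,"twist":0},{"fingers":0.6,"x":-1,"y":0,"z":-0.05,"twist":0},{"fingers":0.6,"x":-2,"y":0,"z":-0.05,"twist":0},{"fingers":0.6,"x":-3,"y":0,"z":-0.05,"twist":0},{"fingers":0.6,"x":-3.5,"y":-0.9,"z":-0.05,"twist":0},{"fingers":0.6,"x":-3.5,"y":-1.9,"z":1,"twist":0},{"fingers":0.6,"x":-3.5,"y":-2.9,"z":2,"twist":0},{"fingers":0.6,"x":-3.5,"y":-3,"z":3,"twist":0},{"fingers":0.6,"x":-3.5,"y":-3,"z":4,"twist":0},{"fingers":0.6,"x":-3.5,"y":-3,"z":5,"twist":0},{"fingers":0.6,"x":-3.5,"y":-3,"z":5,"twist":0},{"fingers":0.6,"x":-3.5,"y":-3,"z":5,"twist":0},{"fingers":0.6,"x":-3.5,"y":-3,"z":5,"twist":0}]'; python3 - <<'E'
from h import *;from bench import viewer
im=viewer.get_image("side");crop(im,320,270,420,345,7,"pics/s13.png")
im=viewer.get_image("top");np.savez("top5.npz",**im);crop(im,200,150,530,280,2.4,"pics/t13.png");crop(im,390,200,480,280,8,"pics/t13b.png")
E
```

```text
time: 29.15
position: [0.4862, 0.0668, 0.1586]
tool_rot: [-1.491, 0.998, 1.492]
ft_force: [0.8, -0.5, 0.3]
grip_width: 0.597
```

View pics/s13.png

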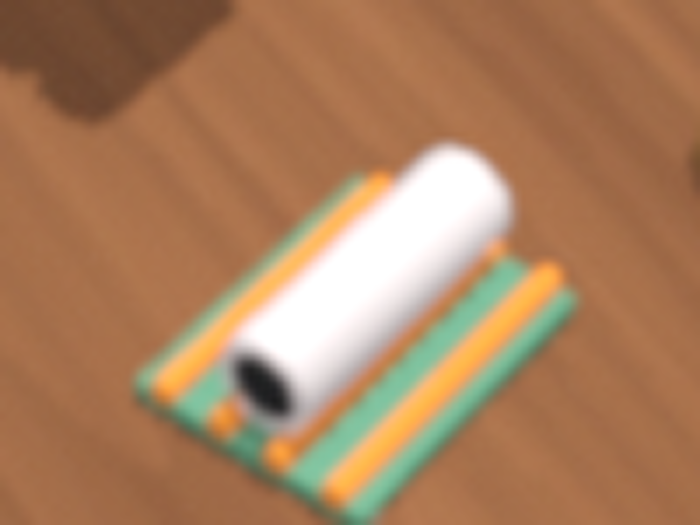

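View pics/t13.png

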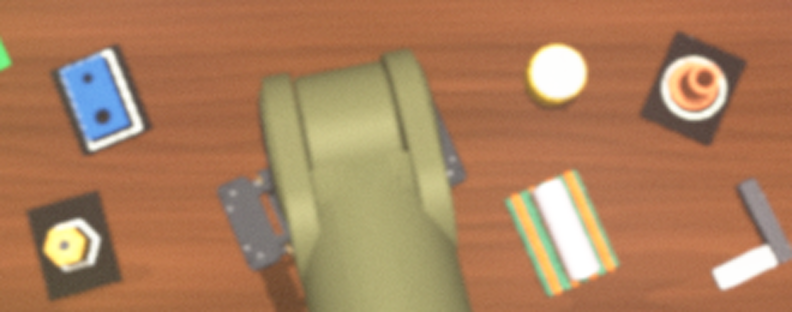

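View pics/t13b.png

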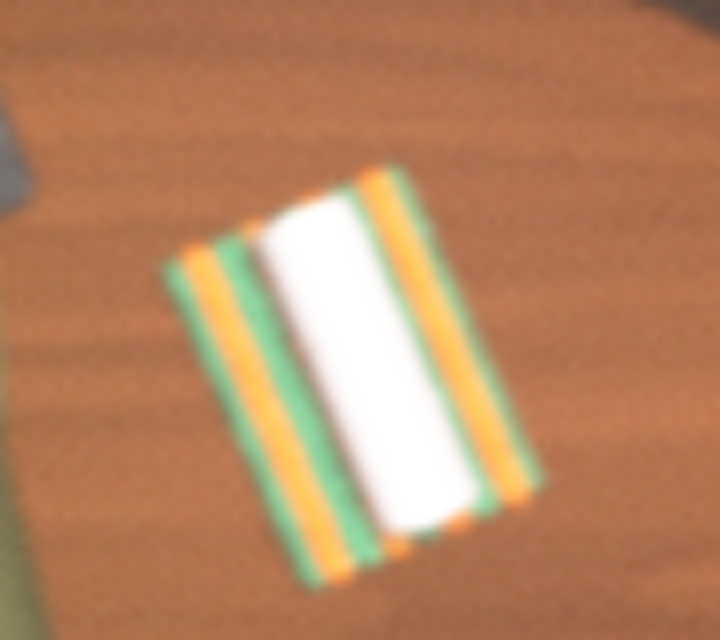

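The tube lies in the middle groove, parallel to the ribs, with plate, block and bush in their outlines. One last check in numbers before handing in.

```bash
python3 - <<'E'
from h import *
from bench import telemetry
im=np.load("top5.npz")
q=np.array([w(im,390+(a+.5)/8-.5,200+(b+.5)/8-.5,.03)[:2] for a,b in [(262,232),(348,190),(480,490),(395,535)]])
c=q.mean(0)-[.453,-.1665];a=np.radians(22.2)
print("tube in rest x,y",c@[np.cos(a),np.sin(a)],c@[-np.sin(a),np.cos(a)],"ang",np.degrees(np.arctan2(*(q[0]+q[1]-q[2]-q[3])[::-1])))
top=[]
for u,v in[(432,240),(436,246),(438,251)]:
    zm=im["z_map"];d=zm[v-1:v+2,u-2:u+3].min();K=im["K"]
    top.append((R.from_rotvec(im["attitude"]).apply([(u-K[0,2])/K[0,0]*d,-(v-K[1,2])/K[1,1]*d,-d])+im["xyz"])[2].round(4))
print("top z (expect .042)",top)
E
python3 - <<'E'
from bench import workorder
print(workorder.close_job())
E
```

```text
tube in rest x,y 0.0030254989621143987 -0.002082152396236016 ang 21.71856271939081
top z (expect .042) [np.float64(0.0443), np.float64(0.0463), np.float64(0.0456)]
the job is handed in; nothing more can be done
None
```

I placed the hexagonal block, the plate and the bush on their pads. The tube went last, into the middle groove of the ribbed rest. The job is handed in at about 29 s, with the robot clear of everything.

**Last camera checks:**

| Piece | Off centre | Angle against its place |
|---|---|---|
| Hexagonal block | about 2 mm | about 13° against 14.5° |
| Plate | about 2 mm | 20.9° against 21.4° |
| Bush | concentric with its ring by eye | – |
| Tube | 3 mm along the ribs, 2 mm across | about 0.5° off the ribs |

The pictures before and after show the tin and the try square where they were. I compared them only by eye.

**Checks that disagreed:**
- **Tube height:** I printed this check in the same step that handed the job in, so I could not act on it. The depth camera put the tube's top at 44–46 mm, where 42 mm is expected. If that were exact, the tube's axis would be at 28–30 mm, right at the 29.5 mm limit.
- **Tube contact:** The tube also touched the rest about 2 mm earlier than I expected. It would not shift sideways while held down, and it stayed put after release, so I think it is bedded. The high readings could partly be the depth and calibration error of the camera.

**Contact forces:** The wrist readings when setting down reached about 7 N on the pads and 19 N on the rest, against the 45 N limit. I read them only at the end of each move, so a brief higher peak is possible.

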